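# Fish a stone ring out of the stock box with sprung tongs and hang it on the display post

## Robot

A 6-joint arm with a two-finger parallel gripper is mounted at the origin on the work surface. World frame = base frame: x ahead of the robot, y to its left, z up, the work surface at z = 0. Lengths are in m, angles in rad, forces in N, time in s.
With the tool pointing down it reaches from about 0.325 to 0.85 m from the base axis. Payload 15.5 kg.
Tool frame: the origin (TCP) lies between the finger pads; the fingertips stand 8 mm ahead of it and the grasp point (between the pads) lies 11 mm behind it; z points along the fingers, y is the direction in which the jaws open and shut (so a half turn about z gives the same grasp; the last joint's range is limited). The gripper opens to 91 mm and grips with 3 to 60 N. Pads are 32 mm wide; open, the fingers measure 118 mm over their backs; the gripper's body (76 mm by 178 mm) begins 60 mm behind the grasp point.
Start: joints at [1.137, 0.494, 1.345, -0, 1.302, -0.096], TCP at [0.208, 0.589, 0.222] pointing down, gripper open.
Joint ranges: [-2.91, 2.91], [-0.82, 2.16], [0.22, 2.67], [-1.22, 4.37], [0.12, 2.79], [-3.08, 3.08]. Speed limits (rad/s): [1.89, 1.89, 2.57, 3.01, 3.01, 3.01].

## Interface

Orientations are given as [roll, pitch, yaw] about the fixed x, y, z axes, in that order (R = Rz(yaw) Ry(pitch) Rx(roll)).
In Python, from plant import telemetry, optics, workorder gives the robot as it stands.
- The arm moves only by the tool jog_arm, never from a script. Its argument "deltas" is a list of rows, each a list of 5 numbers: the shift along the world's x, y, z in cm, then the turn about the world's z in rad, then the opening in per cent of the stroke, from 0 (shut) to 100 (fully open). In form: [[tx, ty, tz, twist, claw], ...]. A call has exactly 5 rows; each row shifts and turns the commanded pose from where the row before left it; what a row does not reach is not made up. A row lasts 1/10 s, in which the tool goes at most 50 mm and 8.59 degrees, less where a joint would pass 70% of its speed; a pose out of reach is approached as far as the arm can. A call is refused whole if a number of a shift passes 5 or a number of a turn 0.15, either way. A call with a gripper value outside its range is refused whole. The fingers move at their own pace and stop on an object; the grip force is fixed at half the most. Time passes only in rows, so rows that do not move let the fingers close, or fill a call up. It gives the time, the measured TCP pose, the force and the opening at its end, in the units of the state.
- telemetry.sense(): the state, without advancing time (a new reading comes with each control period).
- optics.camera(name): name is "side" or "top" or "wrist"; returns a dict with "img" (420x560x3 uint8, red, green, blue), "vertical_fov" (degrees; the focal length in pixels is half the picture's height over the tangent of half this angle, whatever the lens; pixels are square), "cx", "cy" (the principal point, pixels), "camera_from_world" (4x4, takes a point from world to camera coordinates); the wrist camera has in their place "tool_from_camera" (4x4, takes a point from camera to tool coordinates, whose origin is the TCP and whose axes are the flange's). Camera axes: x right, y down, z forward; pixel columns grow to the right and rows downward; lengths in m; the calibration is good to about 2 mm. A picture is of the moment at which its call begins: read the wrist's pose just before it. There is no depth.
- workorder.sign_off(): hands the job in, once; it reports no verdict.
The state is a dict: "t": time; "joint_positions": joint angles; "dq": joint speeds; "joint_efforts": joint torques, N m; "eef_pos": TCP position; "tcp_rot": TCP orientation; "wrist_force": force on the tool from outside, world axes, zero at the start; "torque": the same for the moment, N m; "gripper_width": opening from 0.0 (shut) to 1.0 (fully open).
Only numpy, scipy, OpenCV 4.12 (cv2) and the standard library are available. Lean on these libraries where they do the work, as an engineer would, in place of code of your own. Each camera call takes 0.05 s, during which the arm holds its last target.

## Task

Take the sprung tongs out of their rest, reach down into the stock box with them and squeeze just enough to grip the stone ring bead, then feel it onto the bare post of the display stand and lower it, still in the tongs, right down onto the wooden foot before letting go. Then put the tongs back upright in their rest. Stone chips: never touch the ring with the robot's fingers, never squeeze or press it hard with the tongs, and leave the other beads and rings as they are.

Things in the scene. Friction and masses are not known exactly. Their poses are not given: they have to be found in the camera images.
- tongs: Sprung U-bow steel tongs, loose, upright, tips down. Origin midway between the tips at their ends, z up along the tongs, y the closing line, x across the 12 mm wide strip arms. Arms hinge in the bow 112 mm above the tips; bow top at 124 mm. Ribbed rubber grip panels (16 mm wide in x) on the outsides from 56 to 100 mm; grip both there, closing along y. 77 g.
- jaw_l: The tongs' +y arm, strip 12 x 2.5 mm; origin at its hinge, 112 mm above the tips. Its flat jaw is the lowest 12.5 mm; above that a step juts 2.5 mm inward, to bear on a gripped part's top edge. Free: jaws 30 mm apart inside; over the lower ends of the panels (56 mm up, where fingers bear first) 36 mm, or 31 mm with the jaws 20 mm apart and the arms parallel. Both arms move together.
- jaw_r: The tongs' -y arm, mirror of the other. Spring: each arm turns about its hinge with 0.1 N m to start, then 8 N m per rad. Squeezed at the panels' lower ends it starts to give at 1.7 N, needs about 6 N for jaws 24 mm apart and 8 N at 20 mm; of what is added beyond that a third to a half reaches a part in the jaws. 3 to 7 N there hold the ring well (about 20 to 25 N of grip).
- rest: Fixed dark wooden tong rest on a 70 x 96 mm plate; block 38 (x) x 64 (y) mm, top at 50 mm, with one slot 18 (x) x 44 (y) mm open at the top. Origin centre of the underside. The tongs stand in it, their y along the slot's y, jaws sprung open (about 35 mm over the tips).
- rest_in (a point): Centre of the slot's floor in the rest, 5 mm above the counter and 45 mm below the slot's mouth; axes as the rest.
- stock: Fixed white stock box, 76 (x) x 112 (y) mm, rim at 55 mm, with 2 x 3 deep square cells 32 mm wide inside (pitch 36 mm; centres at x -18, 18 and y -36, 0, 36 mm), walls 4 mm, cell floors at 5 mm, 50 mm below the rim. Origin centre of the underside.
- ring: The loose stone ring bead: dark brown, 20 mm outside, bore 8 mm, 14 mm tall, 11 to 18 g; it chips if a jaw bears on it with over 15 N. It is the only one with a bore in the stock box, lying flat (bore upright) on the floor of one cell, up to 2 mm in x and y off the cell's middle. Origin: centre of its underside, z along the bore.
- stand: Fixed wooden display stand, foot 70 (x) x 120 (y) mm, top of the wood at 16 mm, with two upright steel posts 6.5 mm in diameter and 40 mm tall, 30 mm either side of the middle along y. The -y post carries two stone rings, the +y post is bare and stands slightly off its place. Origin centre of the underside.
- bare_foot (a point): Middle of the rubber grommet (18 mm dark disc) in the +y half of the stand, level with the wood, 16 mm above the counter. The bare post stands in it a little off: up to 3.5 mm in x and in y from this point, upright, its own place not measured; its flat top, chamfered 0.4 x 0.8 mm, is 40 mm above the wood. The bore has 0.75 mm play all round the post: find it by feel. The ring's underside belongs on the wood.
- ring_a: A ring of the same kind, 14 mm tall, lying on the wood round the other post: leave it. Origin centre of its underside.
- ring_b: A second ring of the same kind on top of ring_a on the other post, its top 28 mm above the wood: leave it. Origin centre of its underside.
- bead_cube: A cube stone bead, 17 mm, in another cell of the stock box: leave it. Origin centre of its underside.
- bead_disc: A flat round stone bead without a hole, 25 mm across, 10 mm tall, in another cell of the stock box: leave it. Origin centre of its underside.

How it is judged:
By the outcome, as a careful person would: the job done as asked, in the order asked, and still so for the second after the job is handed in, with the robot touching nothing.
It also fails if it takes over 72 s, if anything falls off the work surface, if the arm or the gripper's body presses on something with over 40 N, if the wrist force passes 120 N, or if a joint passes its speed limit or range.

## Working session

There is one attempt and no reset: what is moved stays moved. The work goes in short steps, Python scripts to look and compute and a tool call to move; the robot and the scene stay as the last step left them, time stands still between calls to the robot, and variables do not carry over. Pictures are saved under pics/ and viewed, and the job is handed in when it is done.

Besides the shell and the picture viewer there is one more tool, called after ">>>" as a command line: name --pt "numbers of a row" for each row, then --argument value for the rest. jog_arm: Moves the arm, as the interface text tells. Its arguments: {"type":"object","properties":{"deltas":{"type":"array","items":{"type":"array","items":{"type":"number"}}}},"required":["deltas"]}

```bash
ls; mkdir -p pics; python3 - <<'E'
from plant import telemetry, optics, workorder
import cv2,numpy as np
print(telemetry.sense())
for n in ["side","top","wrist"]:
    c=optics.camera(n)
    cv2.imwrite(f"pics/{n}0.png",c["img"][:,:,::-1])
    print(n,{k:(np.round(v,4).tolist() if k!="img" else 0) for k,v in c.items()})
print(telemetry.sense()["t"])
E
```

```text
pics
{'t': 0.0, 'joint_positions': array([ 1.13651314e+00,  4.94164214e-01,  1.34608206e+00, -2.20581958e-06,
        1.30250392e+00, -9.55089307e-02]), 'dq': array([ 5.42077315e-04, -1.65579166e-03,  1.79777928e-03, -5.05906306e-04,
       -4.75697488e-04, -7.04652596e-05]), 'joint_efforts': array([-1.93904416e-03, -8.78822279e+01, -3.81850469e+01,  7.04123662e-02,
        5.33934077e-02, -8.59135594e-05]), 'eef_pos': array([0.20756431, 0.5891616 , 0.22136668]), 'tcp_rot': array([-3.14044018e+00, -1.08271320e-04,  2.80281892e+00]), 'wrist_force': array([-0.19361531,  0.96924857,  0.29286173]), 'torque': array([ 0.04384551, -0.06442074, -0.01529971]), 'gripper_width': 1.0002058704295411}
side {'img': 0, 'vertical_fov': 53.2811, 'cx': 275.4591, 'cy': 208.7264, 'camera_from_world': [[0.7866, -0.6171, 0.0235, -0.4072], [-0.3705, -0.502, -0.7815, 0.2826], [0.494, 0.606, -0.6235, 0.5549], [0.0, 0.0, 0.0, 1.0]]}
top {'img': 0, 'vertical_fov': 44.7384, 'cx': 276.3857, 'cy': 210.4254, 'camera_from_world': [[0.0177, -0.9995, -0.0244, 0.0005], [-0.9996, -0.0172, -0.0238, 0.5155], [0.0234, 0.0248, -0.9994, 0.9912], [0.0, 0.0, 0.0, 1.0]]}
wrist {'img': 0, 'vertical_fov': 61.1643, 'cx': 282.9193, 'cy': 202.6748, 'tool_from_camera': [[0.0015, -0.9654, -0.2609, 0.0746], [1.0, 0.0013, 0.0009, 0.0003], [-0.0005, -0.2609, 0.9654, -0.1628], [0.0, 0.0, 0.0, 1.0]]}
0.15
```

View pics/side0.png

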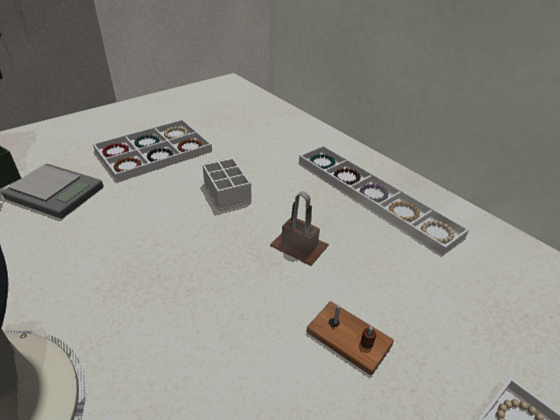

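View pics/top0.png

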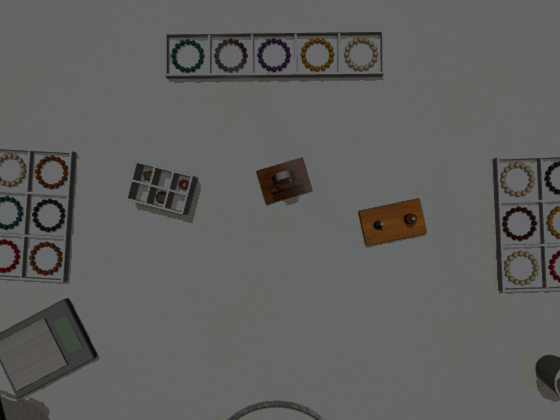

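View pics/wrist0.png

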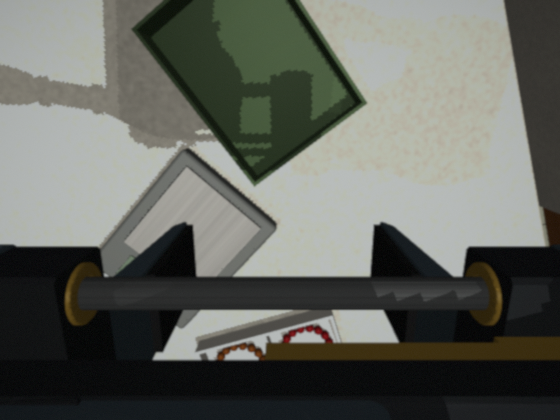

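```bash
cat > h.py <<'E'
from plant import telemetry, optics, workorder
import cv2,numpy as np
from scipy.spatial.transform import Rotation as R
def cam(n):
    c=optics.camera(n); c["f"]=210/np.tan(np.radians(c["vertical_fov"])/2); return c
def toolT(s):
    T=np.eye(4);T[:3,:3]=R.from_euler("xyz",s["tcp_rot"]).as_matrix();T[:3,3]=s["eef_pos"];return T
def grab(n):
    s=telemetry.sense(); c=cam(n)
    if n=="wrist": c["wfc"]=toolT(s)@c["tool_from_camera"]
    else: c["wfc"]=np.linalg.inv(c["camera_from_world"])
    return s,c
def px2w(c,u,v,z):
    d=c["wfc"][:3,:3]@np.array([(u-c["cx"])/c["f"],(v-c["cy"])/c["f"],1.]);o=c["wfc"][:3,3]
    return o+d*(z-o[2])/d[2]
def w2px(c,p):
    q=np.linalg.inv(c["wfc"])@np.append(p,1); return c["f"]*q[0]/q[2]+c["cx"],c["f"]*q[1]/q[2]+c["cy"]
def crop(c,x0,y0,w,h,k,name,gain=1.0):
    im=c["img"][y0:y0+h,x0:x0+w,::-1].astype(float)*gain
    im=cv2.resize(np.clip(im,0,255).astype(np.uint8),None,fx=k,fy=k,interpolation=cv2.INTER_CUBIC)
    cv2.imwrite("pics/"+name,im)
def save(c,n): np.save("pics/"+n,c,allow_pickle=True)
E
python3 - <<'E'
import sys;sys.path.insert(0,'.')
from h import *
s,c=grab("top")
save(c,"top1"); 
crop(c,120,150,100,75,8,"t_stock.png",2.2)
crop(c,240,140,100,75,8,"t_rest.png",2.2)
crop(c,345,180,100,75,8,"t_stand.png",2.2)
s,c=grab("side"); save(c,"side1")
crop(c,180,150,100,75,8,"s_stock.png")
crop(c,255,185,100,75,8,"s_rest.png")
crop(c,300,295,100,75,8,"s_stand.png")
E
```

```text
(no output)
```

View pics/t_stock.png

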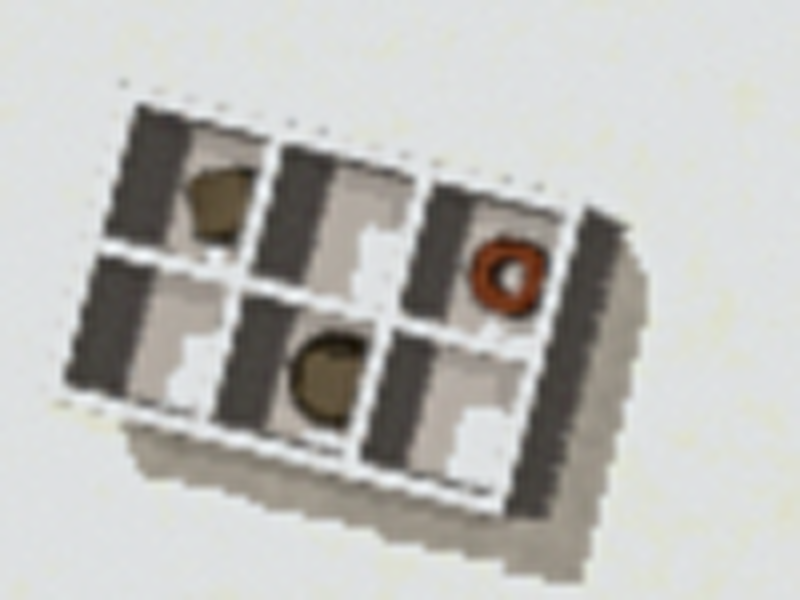

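View pics/t_rest.png

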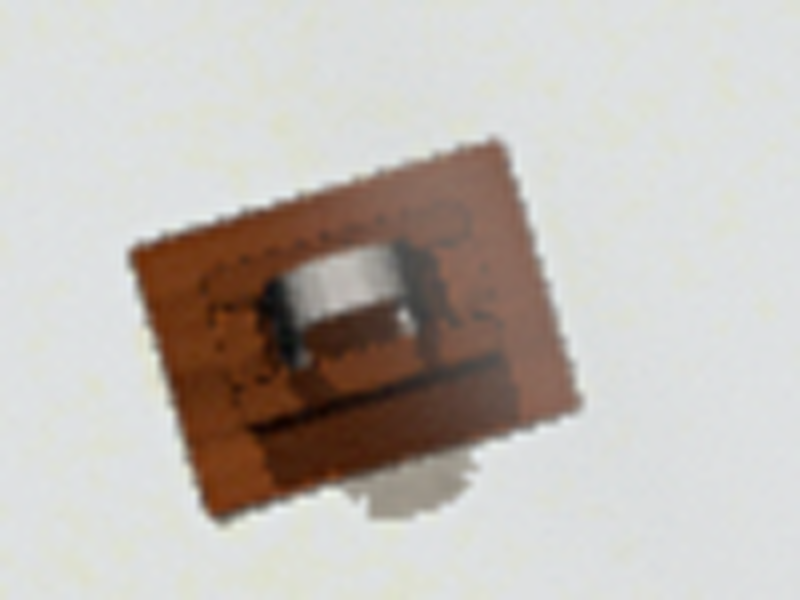

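View pics/t_stand.png

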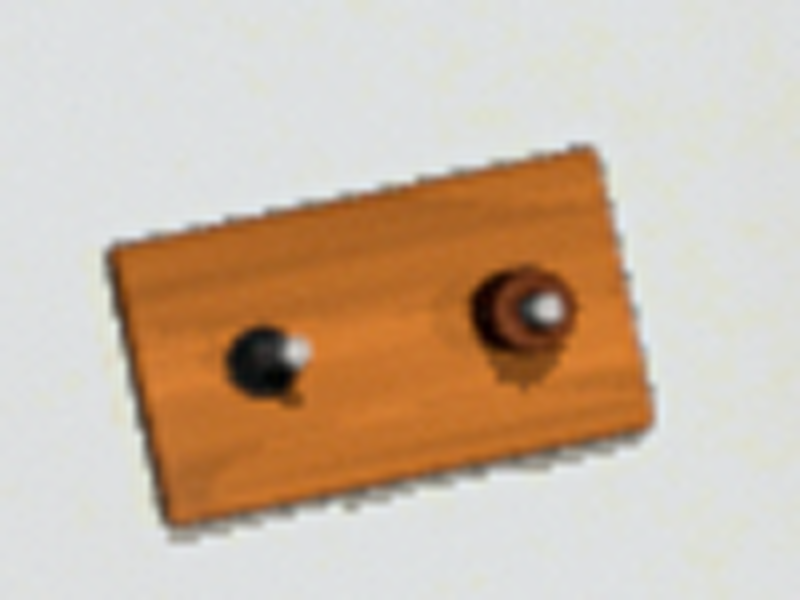

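View pics/s_rest.png

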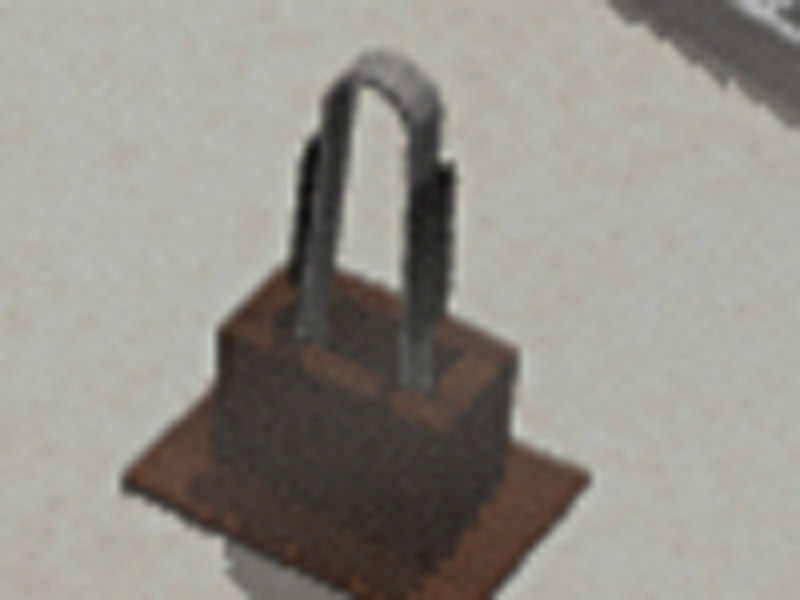

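View pics/s_stand.png

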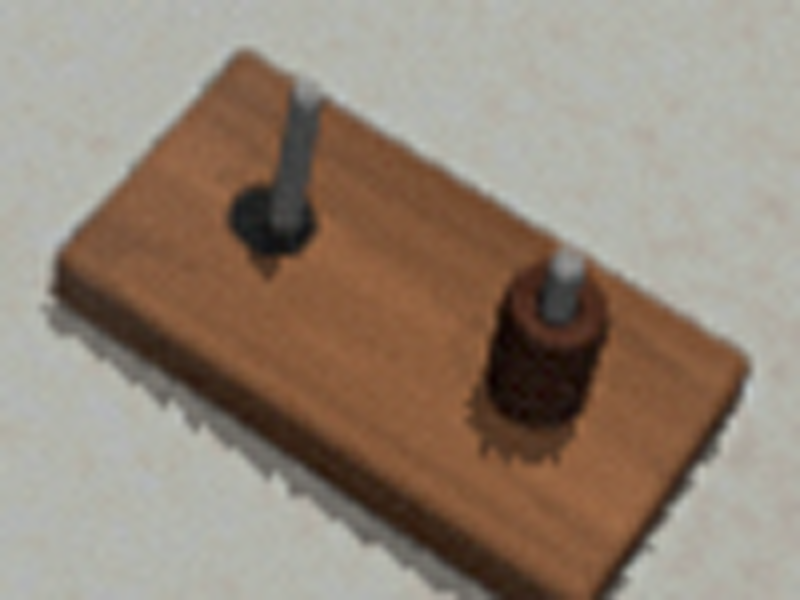

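```bash
cat > m1.py <<'E'
from h import *
c=np.load("pics/top1.npy",allow_pickle=True).item()
def P(x0,y0,X,Y,z,k=8): return px2w(c,x0+(X+.5)/k-.5,y0+(Y+.5)/k-.5,z)
def box(x0,y0,pts,z):
    q=np.array([P(x0,y0,*p,z) for p in pts])[:,:2]
    TL,TR,BR,BL=q
    print("centre",q.mean(0).round(4),"ysize",np.linalg.norm(TL-TR),np.linalg.norm(BL-BR),"xsize",np.linalg.norm(TL-BL),np.linalg.norm(TR-BR))
    # box y axis: toward left in image (TR->TL)
    d=(TL-TR+BL-BR); e=(TL-BL+TR-BR)
    print("yaw from y",np.arctan2(-d[0],d[1]),"yaw from x",np.arctan2(e[1],e[0]))
    return q.mean(0)
print("stock");box(120,150,[(130,100),(582,203),(505,514),(62,390)],.055)
print("rest");box(240,140,[(132,247),(503,140),(580,407),(220,520)],.005)
print("stand");box(345,180,[(112,245),(595,150),(652,425),(172,522)],.016)
print("grommet",P(345,180,262,362,.016),"posttop",P(345,180,298,349,.056),"post b",P(345,180,545,310,.056))
print("ring", P(120,150,508,277,.019))
print("bow",P(240,140,338,282,.129))
E
python3 m1.py
```

```text
stock
centre [0.5539 0.2279] ysize 0.10929184251325526 0.10832613757036409 xsize 0.06979129114158927 0.0748108230656853
yaw from y -0.23079064519960849 yaw from x -0.21492611268356207
rest
centre [ 0.5741 -0.0051] ysize 0.09460248994670119 0.09225281138991936 xsize 0.07042556572940484 0.06812104330431695
yaw from y 0.30867508549621425 yaw from x 0.3133435445515204
stand
centre [ 0.4977 -0.2142] ysize 0.11800016191632669 0.11716327726397807 xsize 0.06812207388708486 0.0673502094347743
yaw from y 0.21524559463113438 yaw from x 0.22046001887466507
grommet [ 0.49084081 -0.18548166  0.016     ] posttop [ 0.49403758 -0.18680988  0.056     ] post b [ 0.50403181 -0.24335338  0.056     ]
ring [0.56293348 0.19122357 0.019     ]
bow [ 0.57383096 -0.00174284  0.129     ]
```

>>> jog_arm --pt "2.8 -2.8 -0.6 0.01 100" --pt "2.9 -2.8 -0.6 0.01 100" --pt "2.9 -2.8 -0.6 0.01 100" --pt "2.9 -2.8 -0.6 0.01 100" --pt "2.9 -2.8 -0.6 0.01 100"

```text
t: 0.75
eef_pos: [0.3526, 0.4482, 0.1917]
tcp_rot: [3.142, 0.0, 2.853]
wrist_force: [0.6, -0.3, -0.3]
gripper_width: 0.998
```

>>> jog_arm --pt "2.8 -2.8 -0.6 0.01 100" --pt "2.9 -2.8 -0.6 0.01 100" --pt "2.9 -2.8 -0.6 0.01 100" --pt "2.9 -2.8 -0.6 0.01 100" --pt "2.9 -2.8 -0.6 0.01 100"

```text
t: 1.25
eef_pos: [0.4968, 0.3082, 0.1617]
tcp_rot: [3.142, 0.0, 2.903]
wrist_force: [0.0, 0.7, -0.3]
gripper_width: 0.999
```

>>> jog_arm --pt "2.8 -2.8 -0.6 0.01 100" --pt "2.9 -2.8 -0.6 0.01 100" --pt "2.9 -2.8 -0.6 0.0 100" --pt "2.9 -2.0 -0.6 0.0 100" --pt "2.5 -1.0 -0.6 0.0 100"

```text
t: 1.75
eef_pos: [0.6372, 0.1934, 0.1316]
tcp_rot: [-3.141, 0.0, 2.921]
wrist_force: [0.2, 0.4, -0.1]
gripper_width: 0.998
```

```bash
python3 - <<'E'
from h import *
s,c=grab("wrist"); save(c,"w1"); print(s["eef_pos"],s["tcp_rot"],s["t"])
crop(c,0,0,560,420,1.4,"w1.png")
print(w2px(c,np.array([.5629,.1912,.019])))
E
```

```text
[0.6371621  0.19337557 0.13159272] [-3.14133198e+00  9.59922668e-05  2.92126334e+00] 1.75
(np.float64(257.70438752639353), np.float64(110.05169471059591))
```

View pics/w1.png

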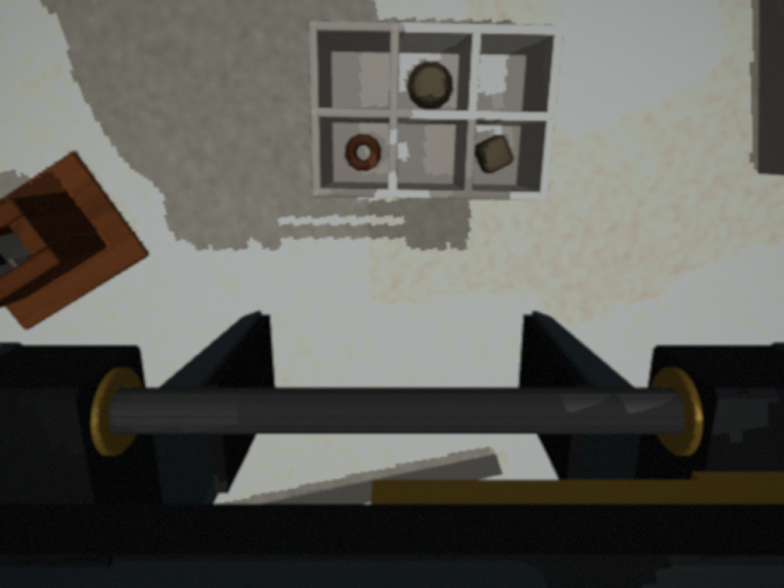

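```bash
python3 - <<'E'
from h import *
c=np.load("pics/w1.npy",allow_pickle=True).item()
crop(c,210,5,200,145,4,"w1b.png",1.2)
E
```

```text
(no output)
```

View pics/w1b.png

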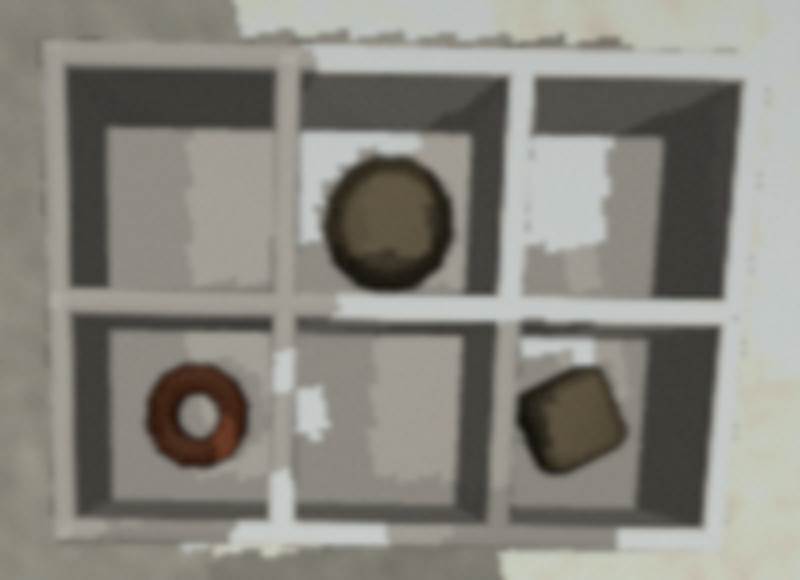

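```bash
python3 - <<'E'
from h import *
c=np.load("pics/w1.npy",allow_pickle=True).item()
P=lambda X,Y,z:px2w(c,210+(X+.5)/4-.5,5+(Y+.5)/4-.5,z)
q=np.array([P(*p,.055) for p in [(44,42),(758,55),(718,548),(56,538)]])[:,:2]
for i in range(4): print(np.linalg.norm(q[i]-q[(i+1)%4]))
ctr=q.mean(0);print("c",ctr)
e=q[1]-q[0]+q[2]-q[3]; yaw=np.arctan2(-e[0],e[1]);print("yaw",yaw)
e=q[0]-q[3]+q[1]-q[2]; print(np.arctan2(-e[1],-e[0]))
r=P(197,415,.019)[:2]; b=P(200,415,.019)[:2];print("ring",r,b)
C=np.array([[np.cos(yaw),np.sin(yaw)],[-np.sin(yaw),np.cos(yaw)]])
print("in box",C@(r-ctr))
f=np.array([P(*p,.005) for p in [(108,333),(272,333),(272,497),(110,500)]])[:,:2];print([np.linalg.norm(f[i]-f[(i+1)%4]) for i in range(4)],"cell centre",f.mean(0), C@(f.mean(0)-ctr))
E
```

```text
0.10920517392741223
0.07469443235237139
0.11033458619299116
0.07485236789130514
c [0.55277974 0.22932267]
yaw -0.23450258626761233
-0.23031833585469882
ring [0.56190866 0.19234188] [0.56203062 0.19289035]
in box [ 0.01747189 -0.03384744]
[np.float64(0.031813346081539094), np.float64(0.031204962109916353), np.float64(0.03237870058964971), np.float64(0.03179889774002136)] cell centre [0.56186053 0.19010101] [ 0.01794576 -0.03603817]
```

>>> jog_arm --pt "0 -2 2.8 0.12 100" --pt "0.2 -3.9 2 0.12 100" --pt "0.2 -3.9 2 0.12 100" --pt "0.2 -3.9 0 0.12 100" --pt "0.2 -3.7 0 0.05 100"

```text
t: 2.3
eef_pos: [0.6438, 0.02, 0.2007]
tcp_rot: [-3.141, 0.001, -2.825]
wrist_force: [1.7, -1.2, -0.1]
gripper_width: 0.995
```

```bash
python3 - <<'E'
from h import *
s,c=grab("wrist"); save(c,"w2"); print(s["eef_pos"],s["tcp_rot"],s["t"])
crop(c,0,0,560,420,1.4,"w2.png")
E
```

```text
[0.64380937 0.02000168 0.20068728] [-3.14109410e+00  1.17157036e-03 -2.82546866e+00] 2.3
```

View pics/w2.png

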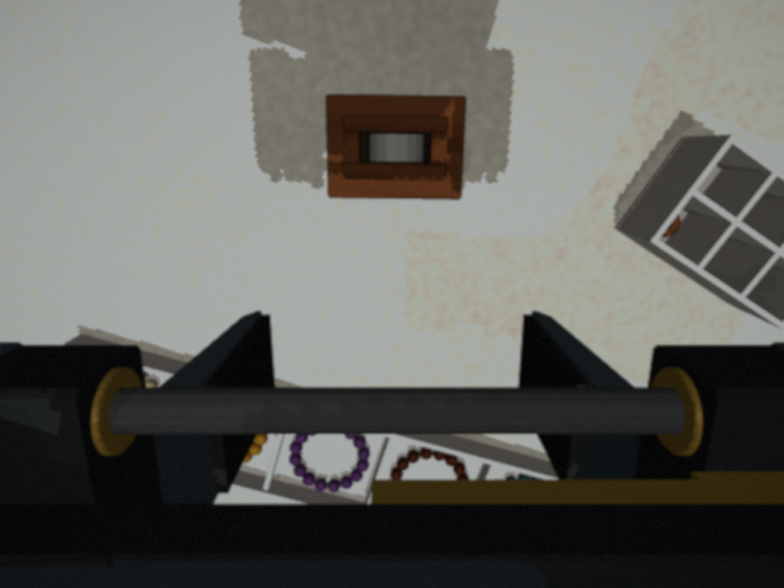

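```bash
python3 - <<'E'
from h import *
c=np.load("pics/w2.npy",allow_pickle=True).item()
crop(c,220,55,130,97,6,"w2b.png",1.5)
E
```

```text
(no output)
```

View pics/w2b.png

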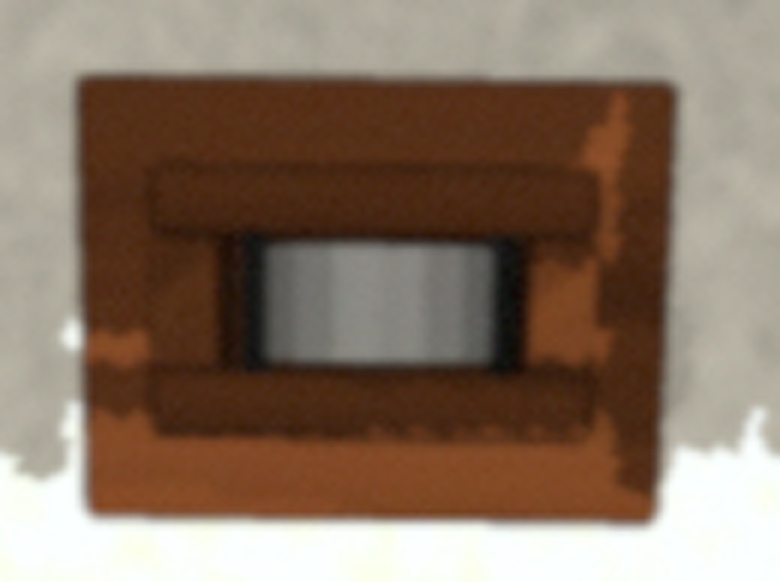

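```bash
python3 - <<'E'
from h import *
c=np.load("pics/w2.npy",allow_pickle=True).item()
P=lambda X,Y,z:px2w(c,220+(X+.5)/6-.5,55+(Y+.5)/6-.5,z)
for pts,z in (([(80,78),(673,85),(655,520),(90,516)],.005),([(150,165),(600,172),(592,435),(157,433)],.05)):
    q=np.array([P(*p,z) for p in pts])[:,:2]
    print([round(np.linalg.norm(q[i]-q[(i+1)%4]),4) for i in range(4)],"c",q.mean(0))
    e=q[1]-q[0]+q[2]-q[3]; print("yaw",np.arctan2(-e[0],e[1]))
    e=q[0]-q[3]+q[1]-q[2]; print(np.arctan2(-e[1],-e[0]))
print("bow",P(380,304,.129), "panel edges",P(234,304,.10),P(525,304,.1))
E
```

```text
[np.float64(0.0937), np.float64(0.068), np.float64(0.094), np.float64(0.0684)] c [ 0.5726056  -0.00318778]
yaw 0.3086066304924586
0.30735584624972134
[np.float64(0.0628), np.float64(0.036), np.float64(0.0626), np.float64(0.0366)] c [ 0.57235868 -0.00313027]
yaw 0.30801190759552033
0.3147996472207882
bow [ 0.57237763 -0.00237894  0.129     ] panel edges [ 0.57775168 -0.01891535  0.1       ] [0.56692073 0.01402699 0.1       ]
```

>>> jog_arm --pt "-3.6 -1.1 0 -0.01 100" --pt "-3.55 -1.2 0 0 100" --pt "0 0 -3 0 100" --pt "0 0 -3 0 100" --pt "0 0 -3 0 80"

```text
t: 2.85
eef_pos: [0.5721, -0.0015, 0.1093]
tcp_rot: [-3.141, 0.001, -2.841]
wrist_force: [0.5, -1.0, -0.8]
gripper_width: 0.944
```

```bash
python3 - <<'E'
from h import *
s,c=grab("wrist"); save(c,"w3"); print(s["eef_pos"],s["tcp_rot"],s["t"])
crop(c,0,0,560,420,1.4,"w3.png",1.3)
E
```

```text
[ 0.57207598 -0.00147164  0.10933659] [-3.14122595e+00  9.05480811e-04 -2.84075376e+00] 2.85
```

View pics/w3.png

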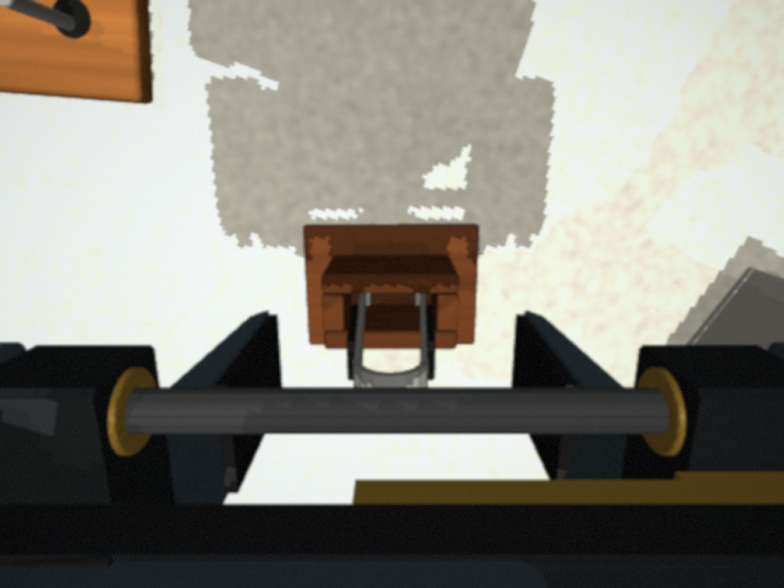

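>>> jog_arm --pt "0 -0.1 -2.0 0 70" --pt "0 0 -1.5 0.007 60" --pt "0 0 -0.85 0 50" --pt "0 0 0 0 46" --pt "0 0 0 0 44"

```text
t: 3.4
eef_pos: [0.5725, -0.0025, 0.0671]
tcp_rot: [-3.141, 0.001, -2.833]
wrist_force: [-0.3, -0.3, 0.3]
gripper_width: 0.466
```

>>> jog_arm --pt "0 0 0 0 43" --pt "0 0 0 0 42" --pt "0 0 0 0 42" --pt "0 0 0 0 41" --pt "0 0 0 0 41"

```text
t: 3.9
eef_pos: [0.5723, -0.0026, 0.0665]
tcp_rot: [-3.141, 0.0, -2.833]
wrist_force: [0.1, 0.2, -0.4]
gripper_width: 0.412
```

>>> jog_arm --pt "0 0 0 0 40" --pt "0 0 0 0 40" --pt "0 0 0 0 39" --pt "0 0 0 0 39" --pt "0 0 0 0 39"

```text
t: 4.4
eef_pos: [0.5722, -0.0025, 0.0664]
tcp_rot: [3.141, -0.0, -2.833]
wrist_force: [0.4, 0.3, 0.2]
gripper_width: 0.394
```

>>> jog_arm --pt "0 0 0 0 38" --pt "0 0 0 0 38" --pt "0 0 0 0 38" --pt "0 0 0 0 37.5" --pt "0 0 0 0 37.5"

```text
t: 4.9
eef_pos: [0.5722, -0.0025, 0.0664]
tcp_rot: [-3.142, -0.0, -2.833]
wrist_force: [-0.0, 0.1, -0.5]
gripper_width: 0.37
```

```bash
python3 - <<'E'
from h import *
s,c=grab("wrist"); save(c,"w4"); print(s["eef_pos"],s["tcp_rot"],s["t"],s["gripper_width"])
crop(c,0,0,560,420,1.4,"w4.png",1.3)
print(telemetry.sense()["gripper_width"])
E
```

```text
[ 0.57220093 -0.00253628  0.06641105] [-3.14153506e+00 -2.58278461e-05 -2.83333364e+00] 4.9 0.3703644085974237
0.37509520653009665
```

View pics/w4.png

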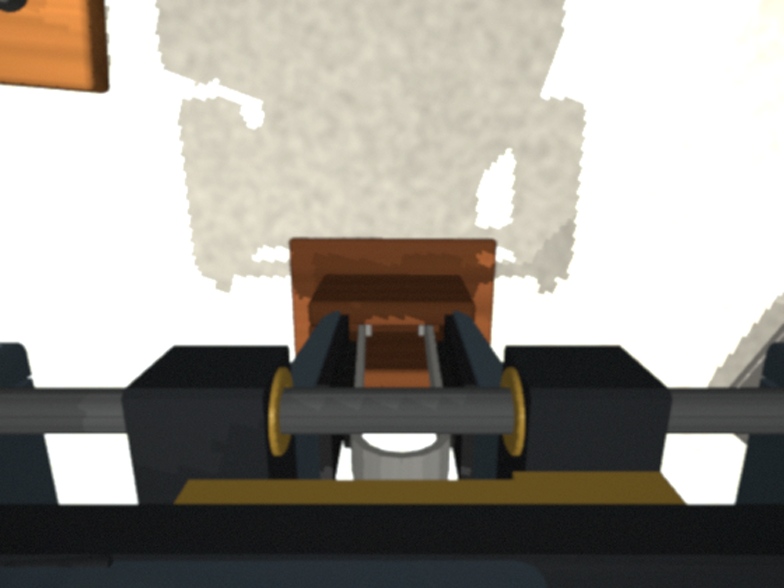

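>>> jog_arm --pt "0 0 0 0 37" --pt "0 0 0 0 37" --pt "0 0 0.3 0 37" --pt "0 0 0.7 0 37" --pt "0 0 1 0 37"

```text
t: 5.45
eef_pos: [0.572, -0.0025, 0.0869]
tcp_rot: [3.141, -0.0, -2.833]
wrist_force: [0.0, -0.6, -0.2]
gripper_width: 0.372
```

>>> jog_arm --pt "0 0 1.5 0 37" --pt "0 0 1.5 0 37" --pt "0 0 1.5 0 37" --pt "0 0 1 0 37" --pt "0 0 0.5 0 37"

```text
t: 5.95
eef_pos: [0.5727, -0.0026, 0.1478]
tcp_rot: [-3.141, 0.002, -2.833]
wrist_force: [-0.1, 0.5, -0.7]
gripper_width: 0.373
```

```bash
python3 - <<'E'
from h import *
s,c=grab("wrist"); save(c,"w5"); print(s["eef_pos"],s["tcp_rot"],s["t"],s["gripper_width"])
crop(c,0,0,560,420,1.4,"w5.png",1.3)
s,c=grab("side"); save(c,"s5")
crop(c,235,125,140,105,5.5,"s5.png",1.3)
E
```

```text
[ 0.57267397 -0.00255882  0.14784568] [-3.14089314e+00  1.57841268e-03 -2.83336480e+00] 5.95 0.37306803800690364
```

View pics/w5.png

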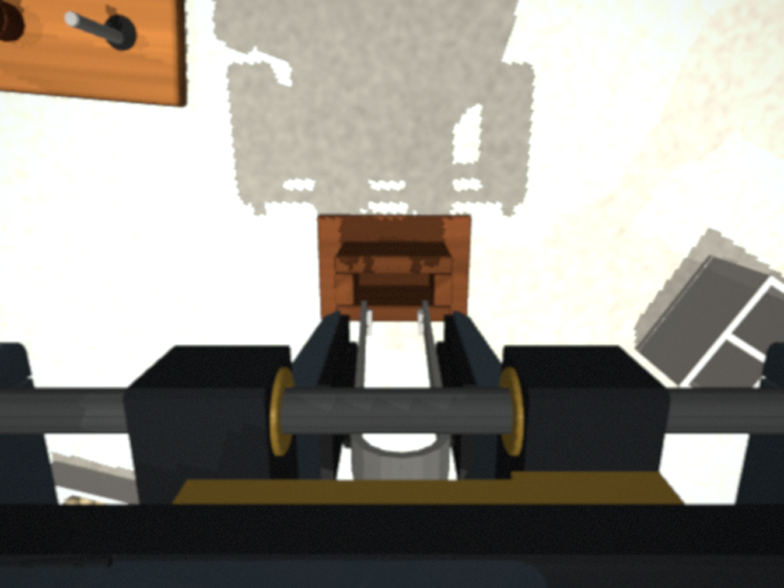

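View pics/s5.png

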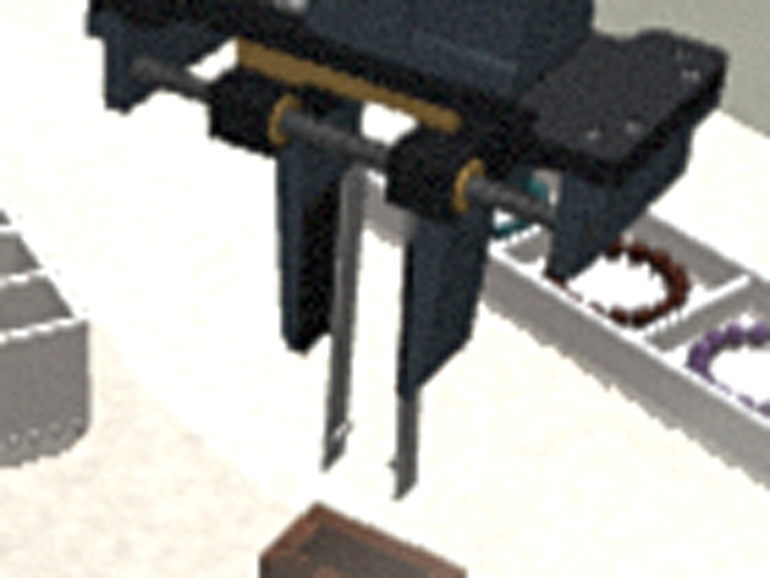

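```bash
python3 - <<'E'
from h import *
c=np.load("pics/w5.npy",allow_pickle=True).item()
crop(c,225,205,110,80,7,"w5b.png",1.5)
iT=np.linalg.inv(c["tool_from_camera"])
for x in (0.006,-.006):
  for z in (.0614,.0489):
    for y in (-.0125,.0125):
      q=iT@np.array([x,y,z,1]);u,v=c["f"]*q[0]/q[2]+c["cx"],c["f"]*q[1]/q[2]+c["cy"];print(x,y,z,(u-225)*7,(v-205)*7)
c4=np.load("pics/w4.npy",allow_pickle=True).item();crop(c4,225,205,110,80,7,"w4b.png",1.5)
E
```

```text
0.006 -0.0125 0.0614 261.3944300862965 60.2220047760396
0.006 0.0125 0.0614 526.8394566940655 60.543763182890046
0.006 -0.0125 0.0489 253.69203904174896 100.94071804040337
0.006 0.0125 0.0489 533.5509879666838 101.27433959164503
-0.006 -0.0125 0.0614 263.1050222621339 180.58181811051696
-0.006 0.0125 0.0614 525.044244655621 180.8838137445233
-0.006 -0.0125 0.0489 255.60141336816133 227.17903476854485
-0.006 0.0125 0.0489 531.5662764552803 227.49087209619643
```

View pics/w5b.png

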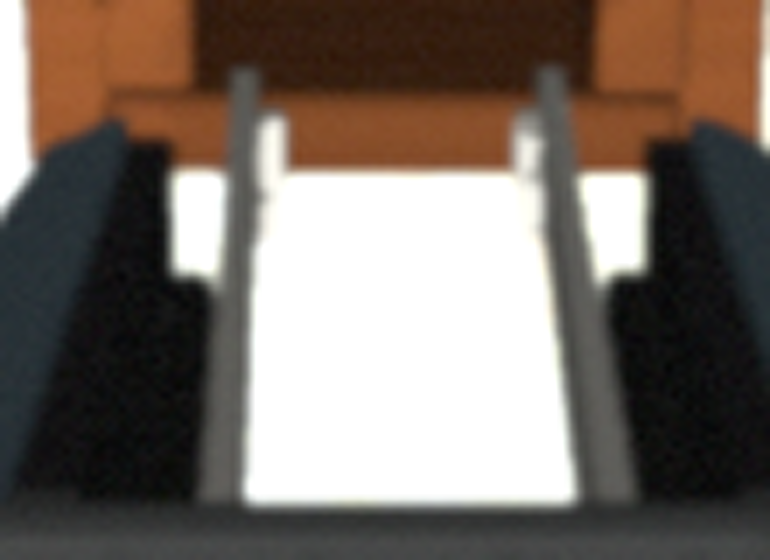

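View pics/w4b.png

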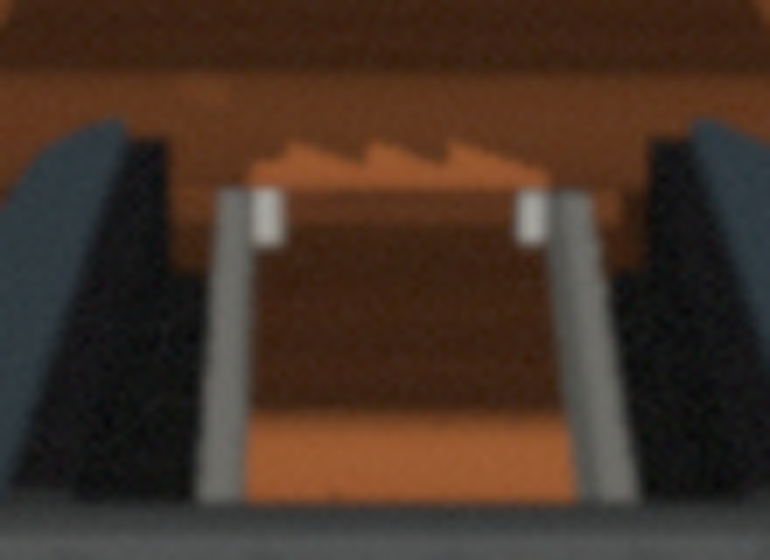

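>>> jog_arm --pt "0 1.3 0 0.06 37" --pt "0 2.5 0 0.11 37" --pt "0 2.8 0 0.11 37" --pt "0.1 2.8 0 0.11 37" --pt "0.1 2.8 0 0.11 37"

```text
t: 6.55
eef_pos: [0.5738, 0.1205, 0.1457]
tcp_rot: [3.141, -0.001, -2.329]
wrist_force: [0.6, 0.2, -1.6]
gripper_width: 0.369
```

>>> jog_arm --pt "0.1 2.8 0 0.11 37" --pt "0.1 2.8 0 0.11 37" --pt "0.1 2.8 0 0.11 36.5" --pt "0.1 2.8 0 0.11 36.5" --pt "0 1.7 0 0.085 36.5"

```text
t: 7.05
eef_pos: [0.5778, 0.2503, 0.1455]
tcp_rot: [3.141, -0.0, -1.803]
wrist_force: [0.5, -0.1, -0.2]
gripper_width: 0.365
```

>>> jog_arm --pt "0 1.5 0 0 36" --pt "0 0.2 0 0 36" --pt "0 0 0 0 36" --pt "0 0 0 0 36" --pt "0 0 0 0 36"

```text
t: 7.55
eef_pos: [0.5783, 0.2646, 0.1464]
tcp_rot: [3.141, -0.0, -1.81]
wrist_force: [-0.5, -0.2, 0.0]
gripper_width: 0.36
```

```bash
python3 - <<'E'
from h import *
s,c=grab("wrist"); save(c,"w6"); print(s["eef_pos"],s["tcp_rot"],s["t"],s["gripper_width"])
crop(c,0,0,560,420,1.4,"w6.png",1.3)
crop(c,225,205,110,80,7,"w6b.png",1.5)
E
```

```text
[0.57827543 0.26461706 0.14638716] [ 3.14143587e+00 -2.61599950e-04 -1.81000739e+00] 7.55 0.36007613805195443
```

View pics/w6.png

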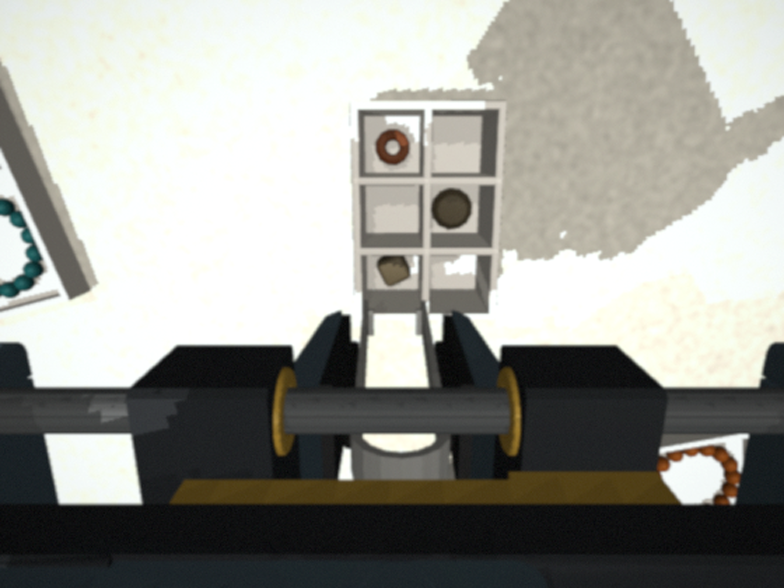

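View pics/w6b.png

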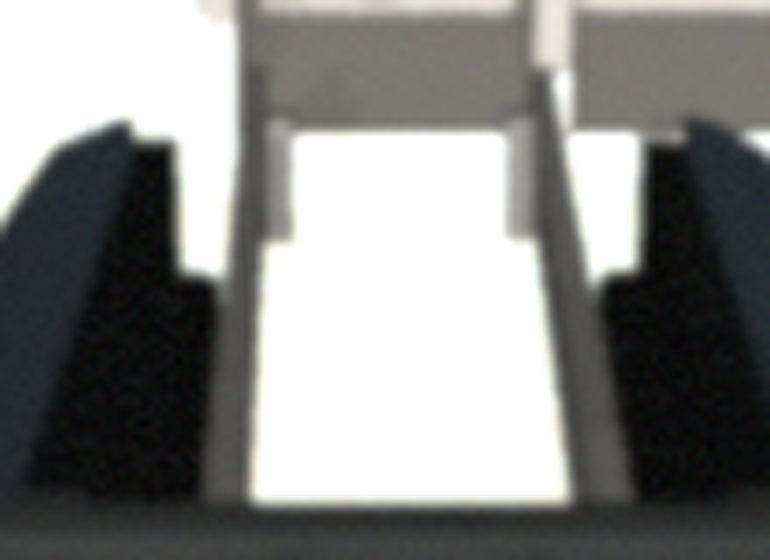

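```bash
python3 - <<'E'
from h import *
c=np.load("pics/w6.npy",allow_pickle=True).item()
crop(c,240,65,130,97,6,"w6c.png",1.1)
E
```

```text
(no output)
```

View pics/w6c.png

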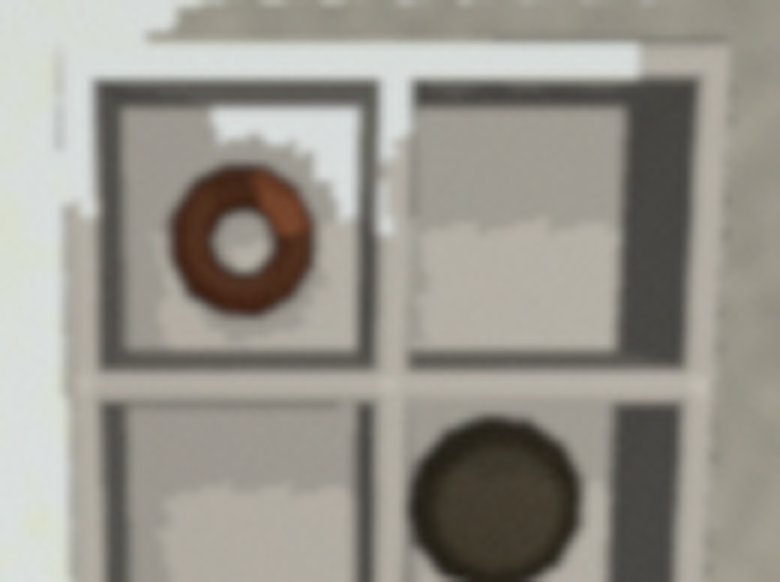

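```bash
python3 - <<'E'
from h import *
c=np.load("pics/w6.npy",allow_pickle=True).item()
P=lambda X,Y,z:px2w(c,240+(X+.5)/6-.5,65+(Y+.5)/6-.5,z)
r=P(243,239,.019);f=P(242,228,.005);m=np.mean([P(*p,.055) for p in [(97,82),(378,80),(374,368),(103,369)]],0)
print("ring",r,"floor c",f,"rim c",m)
# cell edge direction
a=P(97,82,.055)-P(103,369,.055);b=P(378,80,.055)-P(97,82,.055);print(np.arctan2(a[1],a[0]),np.arctan2(b[1],b[0]))
# tongs centre from image: 399 col, front row 68 at depth z .0614
T=c["wfc"]@np.linalg.inv(c["tool_from_camera"])
yaw=-1.81;xt=np.array([np.cos(yaw),np.sin(yaw)]);yt=np.array([np.sin(yaw),-np.cos(yaw)])
off=-.0007*xt+.00045*yt
print("TCP",r[:2]-off, "tongs->cell", m[:2]-off, "d from now",(r[:2]-off-T[:2,3])*100)
for n,p in (("r",r),("f",f),("m",m)): print(n, p[:2]@yt,p[:2]@xt)
E
```

```text
ring [0.56175873 0.19181067 0.019     ] floor c [0.56162342 0.19027579 0.005     ] rim c [0.5618077  0.19063268 0.055     ]
-1.8064097631340912 2.910705904850479
TCP [0.56203006 0.19102399] tongs->cell [0.56207904 0.18984599] d from now [-1.62453705 -7.35930749]
r -0.50031822535273 -0.31944620083352426
f -0.5005504335184414 -0.31792296133167486
m -0.5006449064842985 -0.318313348488425
```

>>> jog_arm --pt "-0.3 -1.4 0 0 36" --pt "-0.45 -2 0 0 36" --pt "-0.45 -2 0 0 36" --pt "-0.3 -1.4 0 0 35.5" --pt "-0.1 -0.55 0 0 35.5"

```text
t: 8.1
eef_pos: [0.5619, 0.1901, 0.1466]
tcp_rot: [3.141, -0.0, -1.81]
wrist_force: [-0.0, 0.1, -0.1]
gripper_width: 0.355
```

>>> jog_arm --pt "0 0 -0.8 0 35.5" --pt "0 0 -0.8 0 35.5" --pt "0 0 -0.3 0 35.5" --pt "0 0 0 0 35.5" --pt "0 0 0 0 35.5"

```text
t: 8.6
eef_pos: [0.5622, 0.1924, 0.1272]
tcp_rot: [3.141, -0.0, -1.808]
wrist_force: [-0.0, -0.7, -0.8]
gripper_width: 0.355
```

```bash
python3 - <<'E'
from h import *
s,c=grab("wrist"); save(c,"w7"); print(s["eef_pos"],s["tcp_rot"],s["t"],s["gripper_width"])
crop(c,210,165,140,110,5.5,"w7.png",1.3)
E
```

```text
[0.56221783 0.1924072  0.12720861] [ 3.14135264e+00 -5.77096244e-05 -1.80784123e+00] 8.6 0.35483672321176934
```

View pics/w7.png

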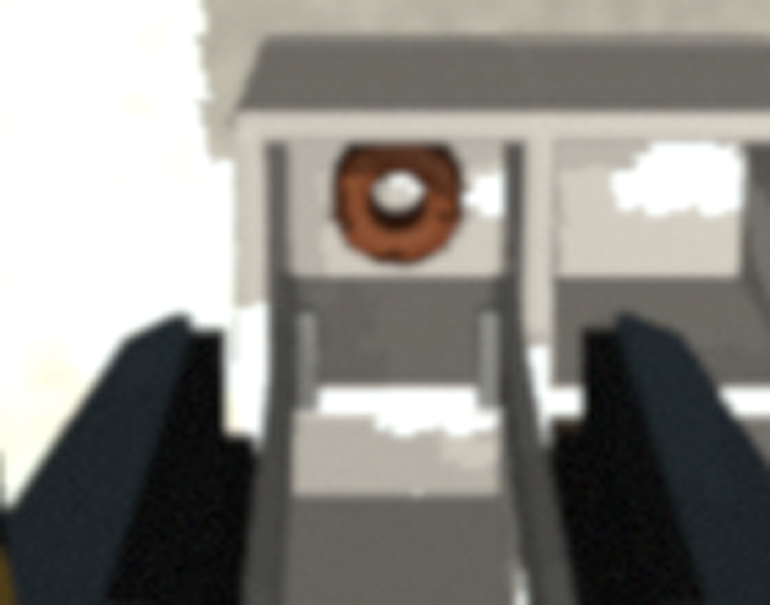

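```bash
python3 - <<'E'
from h import *
c=np.load("pics/w7.npy",allow_pickle=True).item()
crop(c,245,185,75,55,10,"w7b.png",1.5)
E
```

```text
(no output)
```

View pics/w7b.png

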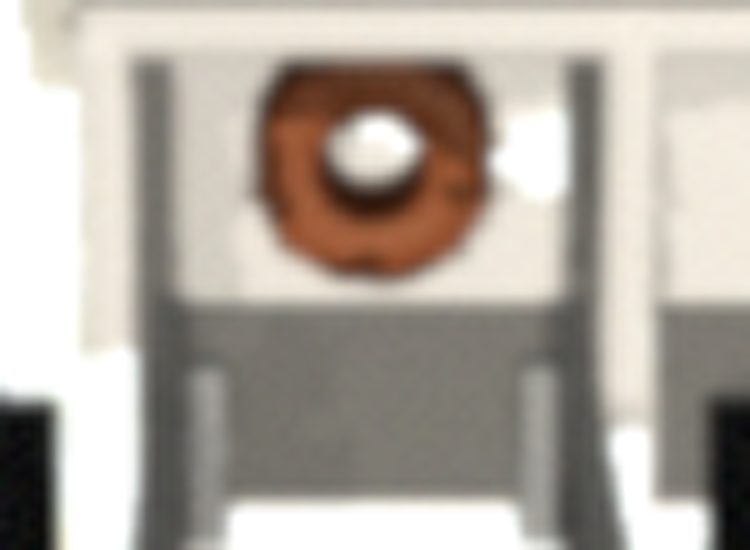

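>>> jog_arm --pt "0 -0.1 0 0 35" --pt "0 0 0 0 34.5" --pt "0 0 -0.5 0 34.5" --pt "0 0 -0.7 0 34.5" --pt "0 0 -0.8 0 34.5"

```text
t: 9.15
eef_pos: [0.5622, 0.191, 0.1068]
tcp_rot: [-3.142, -0.0, -1.808]
wrist_force: [0.2, 0.3, -1.2]
gripper_width: 0.344
```

>>> jog_arm --pt "0 0 -0.8 0 34.5" --pt "0 0 -0.6 0 34.5" --pt "0 0 -0.4 0 34.5" --pt "0 0 0 0 34.5" --pt "0 0 0 0 34.5"

```text
t: 9.65
eef_pos: [0.5623, 0.191, 0.0895]
tcp_rot: [-3.142, 0.0, -1.808]
wrist_force: [0.1, 0.4, -1.6]
gripper_width: 0.345
```

```bash
python3 - <<'E'
from h import *
s,c=grab("wrist"); save(c,"w8"); print(s["eef_pos"],s["tcp_rot"],s["t"],s["gripper_width"],s["wrist_force"])
crop(c,210,165,140,110,5.5,"w8.png",1.5)
E
```

```text
[0.56229693 0.19098321 0.08946488] [-3.14152300e+00  8.00302139e-06 -1.80837390e+00] 9.65 0.34546484692084267 [ 0.11595386  0.42610057 -1.57614939]
```

View pics/w8.png

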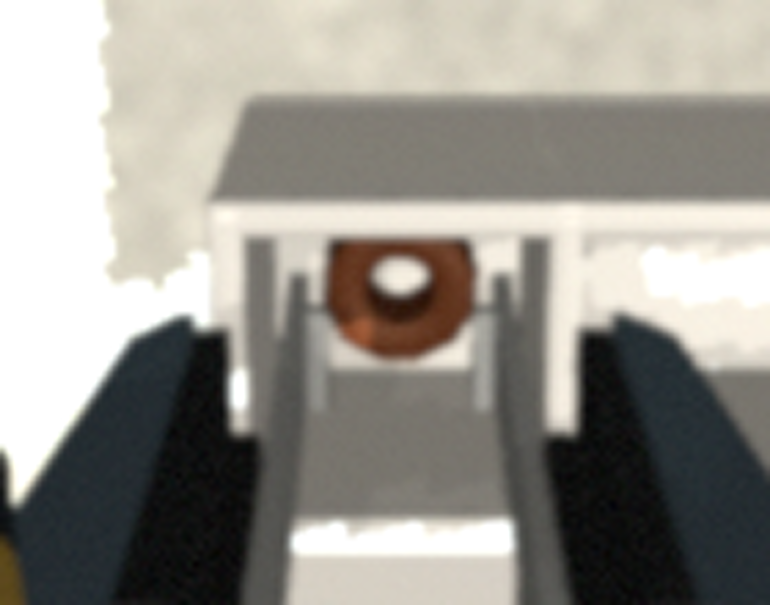

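>>> jog_arm --pt "0 0 -0.6 0 34.5" --pt "0 0 -0.6 0 34.5" --pt "0 0 -0.45 0 34.5" --pt "0 0 -0.2 0 34.5" --pt "0 0 0 0 34.5"

```text
t: 10.2
eef_pos: [0.562, 0.1909, 0.0705]
tcp_rot: [3.141, -0.0, -1.808]
wrist_force: [-0.4, -0.5, -0.6]
gripper_width: 0.348
```

```bash
python3 - <<'E'
from h import *
s,c=grab("wrist"); save(c,"w9"); print(s["eef_pos"],s["tcp_rot"],s["t"],s["gripper_width"],s["wrist_force"])
crop(c,210,165,140,110,5.5,"w9.png",1.5)
E
```

```text
[0.56200785 0.19091078 0.07046747] [ 3.14098144e+00 -3.07534313e-04 -1.80841074e+00] 10.2 0.34818021953472944 [-0.43939992 -0.50847827 -0.5954135 ]
```

View pics/w9.png

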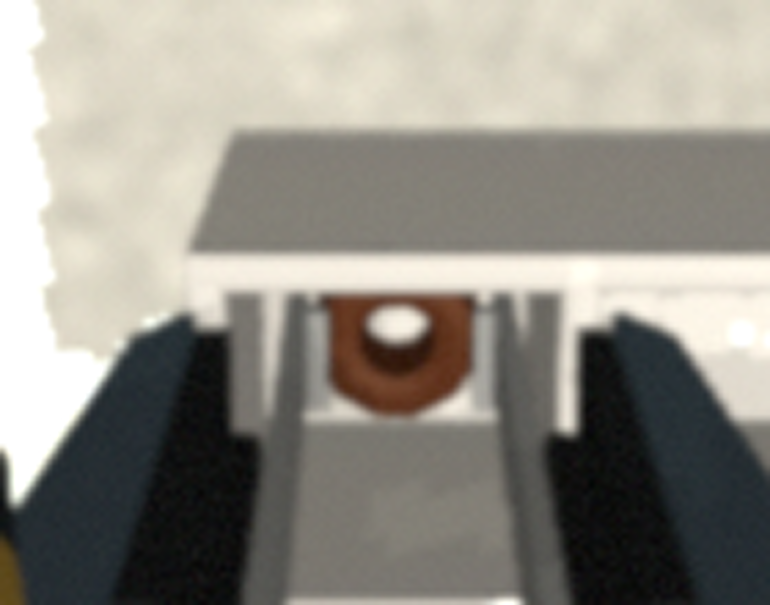

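>>> jog_arm --pt "0 -0.1 -0.1 0 34.5" --pt "0 0 -0.1 0 34.5" --pt "0 0 0 0 34" --pt "0 0 0 0 34" --pt "0 0 0 0 34"

```text
t: 10.75
eef_pos: [0.5623, 0.19, 0.069]
tcp_rot: [-3.141, 0.0, -1.808]
wrist_force: [-0.5, -1.4, -0.8]
gripper_width: 0.341
```

>>> jog_arm --pt "0 0 0 0 33.5" --pt "0 0 0 0 33.5" --pt "0 0 0 0 33" --pt "0 0 0 0 33" --pt "0 0 0 0 33"

```text
t: 11.25
eef_pos: [0.5623, 0.19, 0.0689]
tcp_rot: [-3.142, 0.0, -1.808]
wrist_force: [0.4, 0.3, -0.4]
gripper_width: 0.335
```

```bash
python3 - <<'E'
from h import *
s,c=grab("wrist"); save(c,"w10"); print(s["eef_pos"],s["tcp_rot"],s["t"],s["gripper_width"],s["wrist_force"])
crop(c,245,195,75,55,10,"w10.png",1.5)
E
```

```text
[0.56226017 0.18998461 0.06894075] [-3.14151475e+00  4.57844473e-05 -1.80842754e+00] 11.25 0.3353433208375269 [ 0.39962694  0.27550975 -0.38548714]
```

View pics/w10.png

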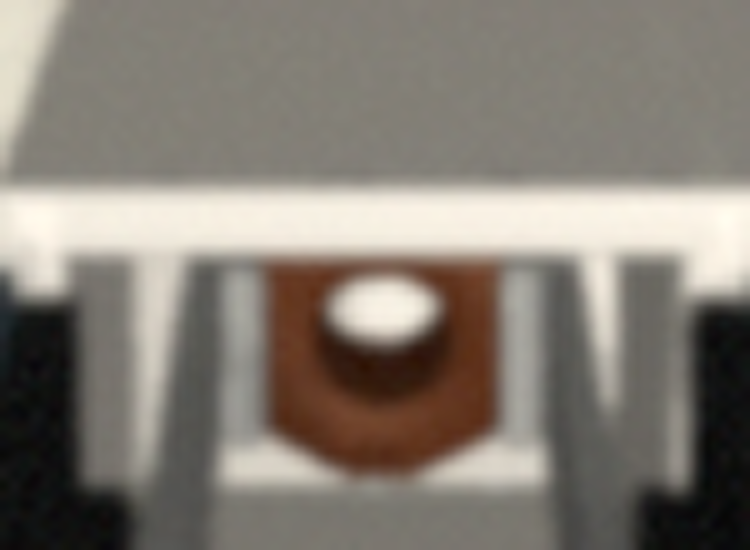

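>>> jog_arm --pt "0 0 0 0 32.7" --pt "0 0 0 0 32.7" --pt "0 0 0 0 32.7" --pt "0 0 0 0 32.7" --pt "0 0 0 0 32.7"

```text
t: 11.8
eef_pos: [0.5623, 0.19, 0.0689]
tcp_rot: [-3.141, 0.0, -1.808]
wrist_force: [-0.3, -0.3, 1.4]
gripper_width: 0.334
```

>>> jog_arm --pt "0 0 0 0 32.2" --pt "0 0 0 0 32.2" --pt "0 0 0 0 32.2" --pt "0 0 0 0 32.2" --pt "0 0 0 0 32.2"

```text
t: 12.3
eef_pos: [0.5623, 0.19, 0.069]
tcp_rot: [-3.141, 0.0, -1.808]
wrist_force: [-0.3, 0.2, 2.0]
gripper_width: 0.336
```

```bash
cat > rd.py <<'E'
from h import *
w=[];f=[]
for i in range(5):
    s=telemetry.sense();w.append(s["gripper_width"]);f.append(s["wrist_force"]);optics.camera("top")
print(np.mean(w).round(4),np.std(w).round(4),np.mean(f,0).round(2),s["eef_pos"].round(4),s["t"])
E
python3 rd.py
```

```text
0.3351 0.0016 [-0.18  0.19  1.57] [0.5623 0.19   0.0689] 12.5
```

>>> jog_arm --pt "0 0 0 0 33" --pt "0 0 0 0 33" --pt "0 0 0 0 33" --pt "0 0 0 0 33" --pt "0 0 0 0 33"

```text
t: 13.05
eef_pos: [0.5623, 0.19, 0.0689]
tcp_rot: [-3.141, 0.0, -1.808]
wrist_force: [-0.5, 0.3, 2.4]
gripper_width: 0.333
```

```bash
python3 rd.py
```

```text
0.3335 0.0022 [0.04 0.41 2.47] [0.5623 0.19   0.0689] 13.25
```

>>> jog_arm --pt "0 0 0.2 0 33" --pt "0 0 0.4 0 33" --pt "0 0 0.8 0 33" --pt "0 0 1 0 33" --pt "0 0 1.2 0 33"

```text
t: 13.8
eef_pos: [0.5622, 0.19, 0.1059]
tcp_rot: [3.142, -0.0, -1.808]
wrist_force: [1.0, -0.4, -1.2]
gripper_width: 0.336
```

>>> jog_arm --pt "0 0 1.2 0 33" --pt "0 0 1.2 0 33" --pt "0 0 0.7 0 33" --pt "0 0 0.3 0 33" --pt "0 0 0 0 33"

```text
t: 14.3
eef_pos: [0.5623, 0.19, 0.1393]
tcp_rot: [-3.141, 0.0, -1.808]
wrist_force: [-0.2, -0.3, -1.0]
gripper_width: 0.332
```

```bash
python3 - <<'E'
from h import *
s,c=grab("wrist"); save(c,"w11"); print(s["eef_pos"],s["tcp_rot"],s["t"],s["gripper_width"],s["wrist_force"])
crop(c,210,185,140,110,5.5,"w11.png",1.5)
s,c=grab("side"); save(c,"s11")
crop(c,160,85,130,100,6,"s11.png",1.3)
E
```

```text
[0.56233007 0.18999407 0.13926907] [-3.14112119e+00  2.31388667e-04 -1.80837353e+00] 14.3 0.33196864521191255 [-0.20530312 -0.34327777 -0.95085445]
```

View pics/w11.png

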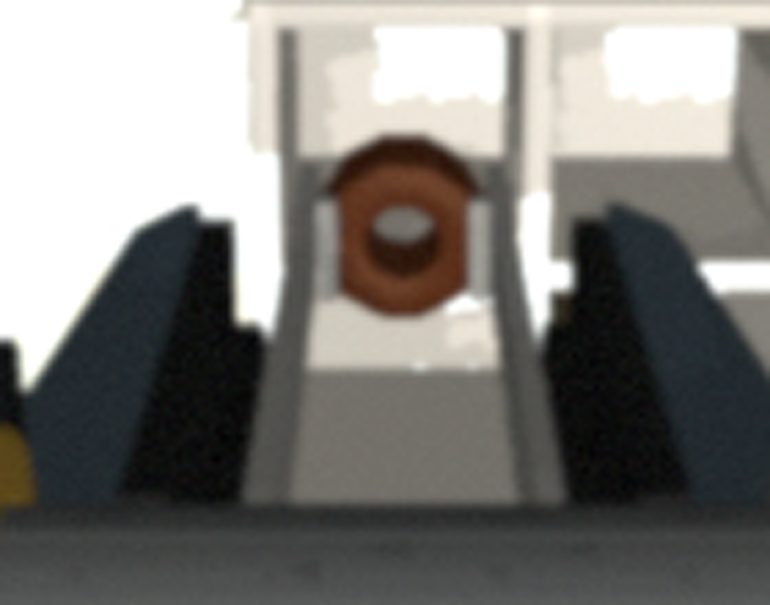

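View pics/s11.png

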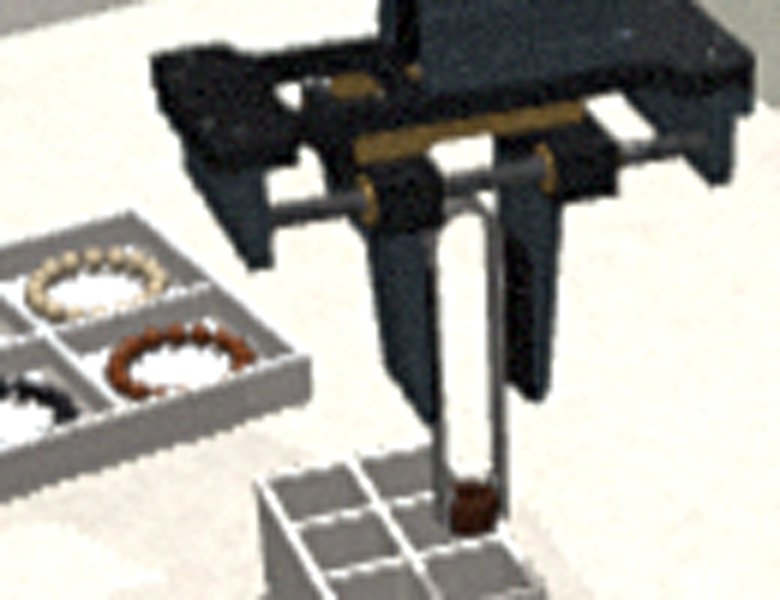

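```bash
python3 - <<'E'
from h import *
c=np.load("pics/w11.npy",allow_pickle=True).item()
crop(c,260,205,46,40,16,"w11b.png",1.8)
E
```

```text
(no output)
```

View pics/w11b.png

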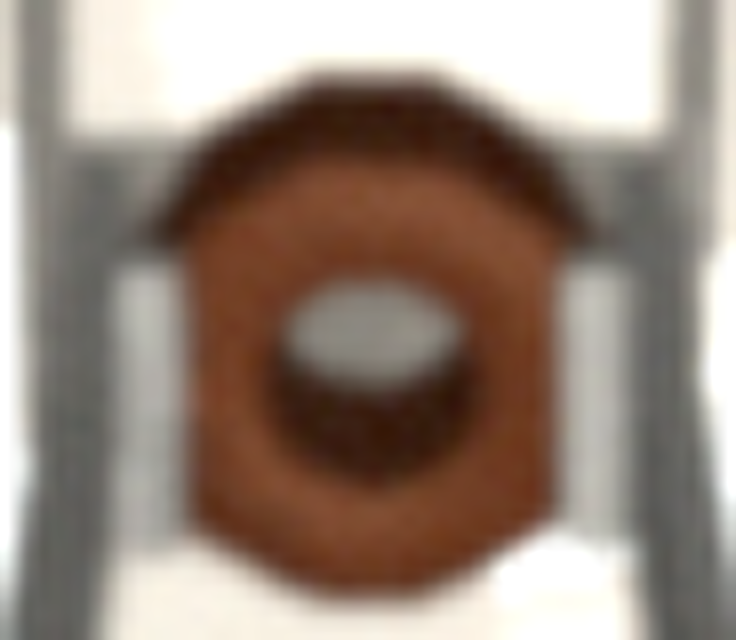

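>>> jog_arm --pt "0 -1 0 -0.04 33" --pt "0 -2 0 -0.07 33" --pt "0 -2.6 0 -0.08 33" --pt "0 -2.6 0 -0.08 33" --pt "0 -2.6 0 -0.08 33"

```text
t: 14.9
eef_pos: [0.5618, 0.0804, 0.1385]
tcp_rot: [3.141, -0.001, -2.164]
wrist_force: [-0.5, 0.2, -1.7]
gripper_width: 0.336
```

>>> jog_arm --pt "0 -2.6 0 -0.08 33" --pt "0 -2.6 0 -0.08 33" --pt "0 -2.6 0 -0.08 33" --pt "0.1 -2.6 0 -0.08 33" --pt "0.1 -2.6 0 -0.08 33"

```text
t: 15.4
eef_pos: [0.5637, -0.0497, 0.1385]
tcp_rot: [3.141, -0.001, -2.564]
wrist_force: [0.3, 0.0, -0.1]
gripper_width: 0.336
```

>>> jog_arm --pt "0 -2.6 0 -0.08 33" --pt "0 -2.6 0 -0.08 33" --pt "0 -2.6 0 -0.07 33" --pt "0 -2 0 -0.04 33" --pt "0 -1.4 0 -0.007 33"

```text
t: 15.9
eef_pos: [0.5636, -0.1619, 0.1385]
tcp_rot: [3.141, -0.001, -2.839]
wrist_force: [1.4, -0.4, -1.4]
gripper_width: 0.334
```

>>> jog_arm --pt "0 -0.5 0 0 33" --pt "0 0 0 0 33" --pt "0 0 0 0 33" --pt "0 0 0 0 33" --pt "0 0 0 0 33"

```text
t: 16.4
eef_pos: [0.5642, -0.1643, 0.1389]
tcp_rot: [3.141, -0.0, -2.834]
wrist_force: [-0.3, -0.1, -1.9]
gripper_width: 0.334
```

```bash
python3 - <<'E'
from h import *
s,c=grab("wrist"); save(c,"w12"); print(s["eef_pos"],s["tcp_rot"],s["t"],s["gripper_width"],s["wrist_force"])
crop(c,0,0,560,420,1.4,"w12.png",1.3)
E
```

```text
[ 0.56422151 -0.16432523  0.13891832] [ 3.14147084e+00 -7.28620212e-05 -2.83440638e+00] 16.4 0.3337121334795677 [-0.26098104 -0.07387891 -1.88923342]
```

View pics/w12.png

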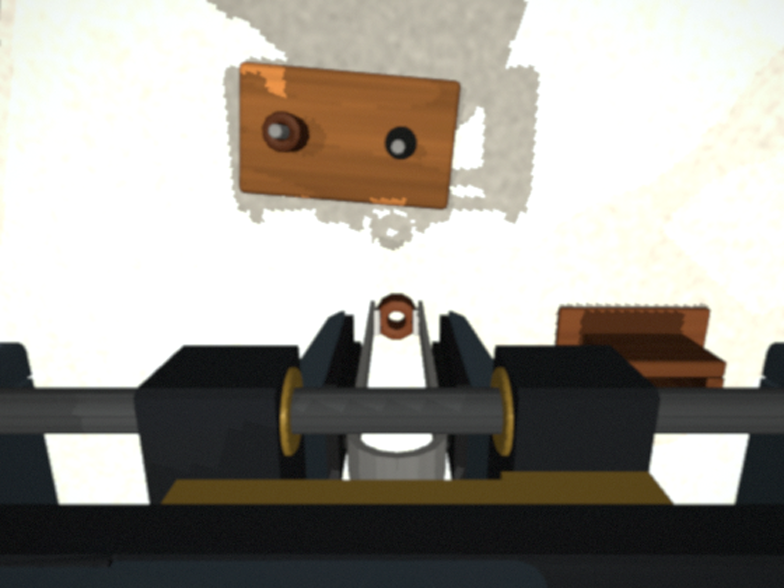

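```bash
python3 - <<'E'
from h import *
c=np.load("pics/w12.npy",allow_pickle=True).item()
crop(c,265,82,46,40,16,"w12b.png",1.3)
crop(c,260,205,46,40,16,"w12c.png",1.8)
E
```

```text
(no output)
```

View pics/w12b.png

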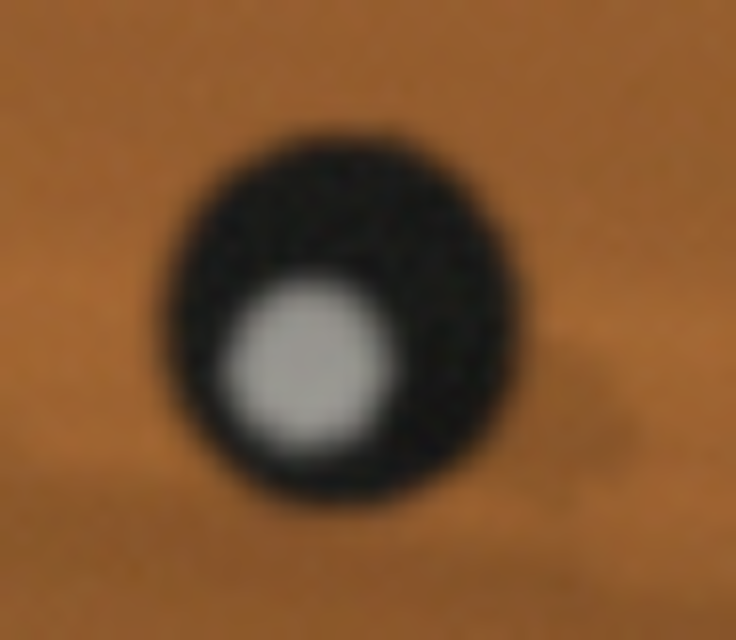

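View pics/w12c.png

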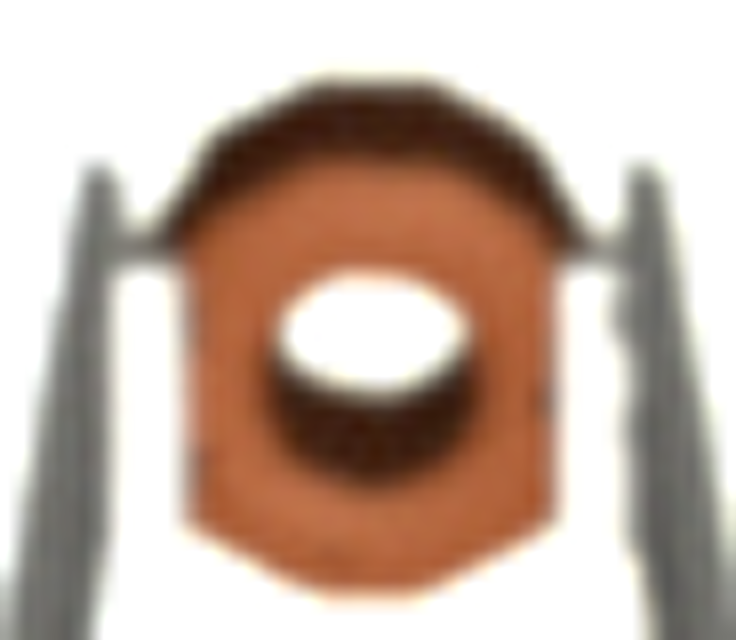

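```bash
python3 - <<'E'
from h import *
c=np.load("pics/w12.npy",allow_pickle=True).item()
p=px2w(c,265+306.5/16-.5,82+365.5/16-.5,.056)
g=px2w(c,265+342/16-.5,82+318/16-.5,.016)
T=c["wfc"]@np.linalg.inv(c["tool_from_camera"])
rz=T[2,3]-.0489
r=px2w(c,260+373.5/16-.5,205+381.5/16-.5,rz)
print("post",p,"grommet",g,"ring",r,"ring in tool",np.linalg.inv(T)@np.append(r,1))
print("move cm",(p-r)*100, "TCP",T[:2,3]+(p-r)[:2])
E
```

```text
post [ 0.49174327 -0.18576715  0.056     ] grommet [ 0.48886107 -0.18476146  0.016     ] ring [ 0.56379256 -0.16339027  0.09001832] ring in tool [1.22595169e-04 1.01494177e-03 4.89001331e-02 1.00000000e+00]
move cm [-7.20492861 -2.237688   -3.40183247] TCP [ 0.49217222 -0.18670211]
```

>>> jog_arm --pt "-1 -0.3 0 0 33" --pt "-2.1 -0.7 0 0 33" --pt "-2.1 -0.7 0 0 33" --pt "-1.4 -0.4 0 0 33" --pt "-0.6 -0.14 0 0 33"

```text
t: 16.95
eef_pos: [0.4907, -0.1876, 0.139]
tcp_rot: [3.141, -0.0, -2.836]
wrist_force: [-0.3, 0.7, -1.5]
gripper_width: 0.336
```

>>> jog_arm --pt "0 0 -0.4 0 33" --pt "0 0 -0.5 0 33" --pt "0 0 -0.5 0 33" --pt "0 0 -0.2 0 33" --pt "0 0 0 0 33"

```text
t: 17.45
eef_pos: [0.4923, -0.1872, 0.1224]
tcp_rot: [3.141, -0.001, -2.835]
wrist_force: [-0.2, 0.2, -0.3]
gripper_width: 0.334
```

```bash
python3 - <<'E'
from h import *
s,c=grab("wrist"); save(c,"w13"); print(s["eef_pos"],s["tcp_rot"],s["t"],s["gripper_width"],s["wrist_force"])
crop(c,225,175,110,80,7,"w13.png",1.5)
s,c=grab("side"); save(c,"s13")
crop(c,290,260,90,75,8,"s13.png",1.3)
print(telemetry.sense()["eef_pos"])
E
```

```text
[ 0.49228944 -0.18716885  0.12235236] [ 3.14099997e+00 -5.76539715e-04 -2.83501218e+00] 17.45 0.3342768938621449 [-0.18482078  0.23455064 -0.31692017]
[ 0.49241217 -0.18735217  0.12283596]
```

View pics/w13.png

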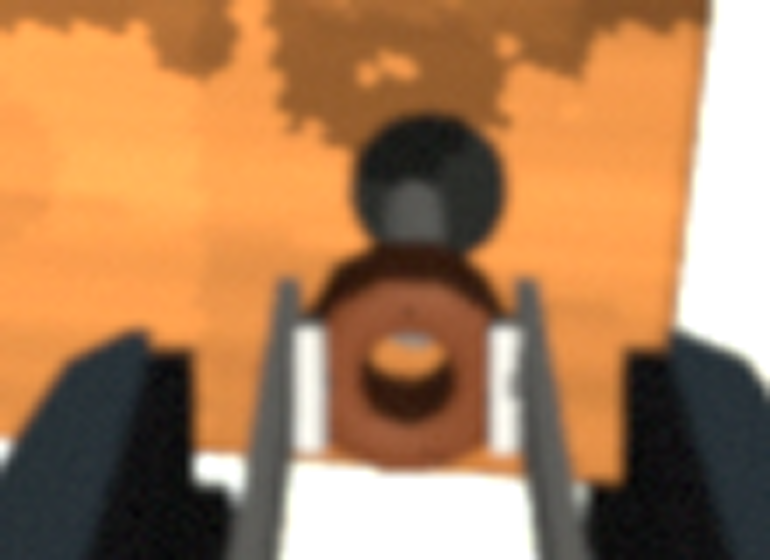

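View pics/s13.png

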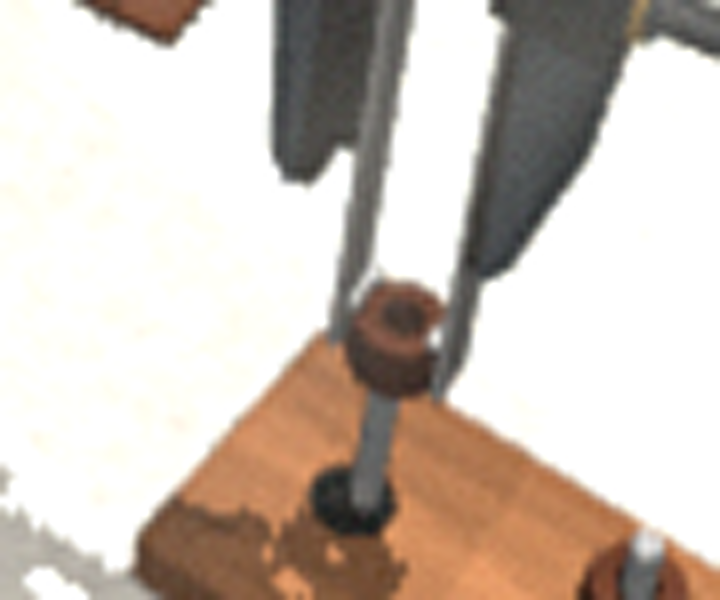

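```bash
python3 - <<'E'
from h import *
c=np.load("pics/w13.npy",allow_pickle=True).item()
crop(c,265,190,40,55,11,"w13b.png",2)
c=np.load("pics/s13.npy",allow_pickle=True).item()
crop(c,325,290,30,35,18,"s13b.png",1.2)
E
```

```text
(no output)
```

View pics/w13b.png

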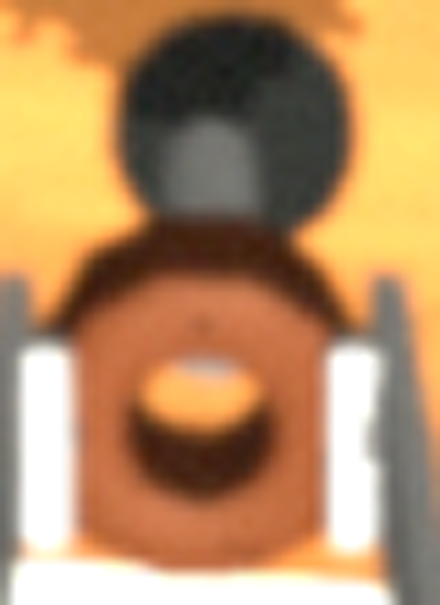

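View pics/s13b.png

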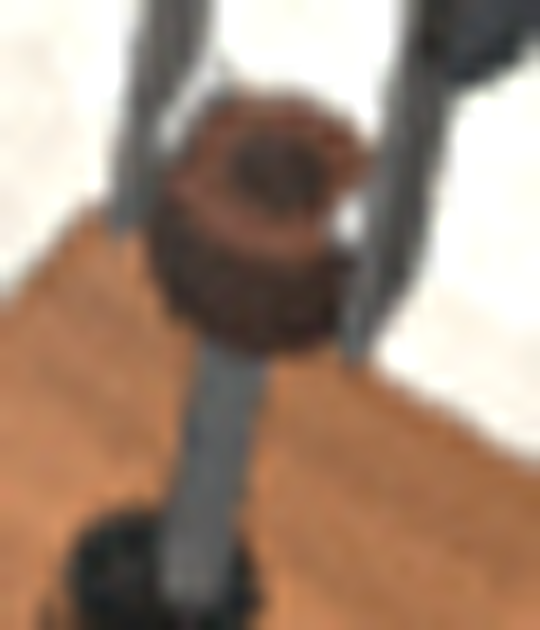

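```bash
python3 - <<'E'
from h import *
c=np.load("pics/w13.npy",allow_pickle=True).item()
T=c["wfc"]@np.linalg.inv(c["tool_from_camera"]);iT=np.linalg.inv(T)
f=lambda X,Y,z: (iT@np.append(px2w(c,265+(X+.5)/11-.5,190+(Y+.5)/11-.5,z),1))[:3]*1000
rz=T[2,3]-.0489
print("ring",f(202,428,rz),f(202,358,rz),f(202,500,rz),f(132,428,rz),f(270,428,rz))
print("post edge",f(207,377,.056),f(207,377,.0552))
for z in (.02,.03,.035): print("post base/side at",z,f(212,160,z))
print("grommet",f(234,125,.016),"base of post +x edge row118",f(212,118,.016))
E
```

```text
ring [ 0.04979017  1.05574674 48.90067115] [ 4.26266307  1.04934417 48.90309624] [-4.32703616  1.06239847 48.89815167] [ 4.56950538e-02 -2.95128821e+00  4.88982939e+01] [ 0.0537685   4.94850475 48.90298061]
post edge [-2.73221294  1.38305087 66.35162392] [-3.00063627  1.38519499 67.15147071]
post base/side at 0.02 [  1.26347137   1.80156782 102.35418795]
post base/side at 0.03 [ 4.01271275  1.76262504 92.3557465 ]
post base/side at 0.035 [ 5.38733344  1.74315365 87.35652577]
grommet [  2.75154516   3.37907204 106.35598221] base of post +x edge row118 [  3.26544839   1.81036217 106.35534875]
```

>>> jog_arm --pt "-0.02 0.05 0 0 33" --pt "0 0 -0.05 0 33" --pt "0 0 -0.05 0 33" --pt "0 0 -0.05 0 33" --pt "0 0 0 0 33"

```text
t: 18.05
eef_pos: [0.492, -0.1869, 0.1214]
tcp_rot: [3.142, -0.0, -2.835]
wrist_force: [-0.0, -0.3, -0.2]
gripper_width: 0.338
```

>>> jog_arm --pt "0 0 -0.02 0 33" --pt "0 0 -0.02 0 33" --pt "0 0 -0.02 0 33" --pt "0 0 -0.02 0 33" --pt "0 0 0 0 33"

```text
t: 18.55
eef_pos: [0.492, -0.1869, 0.1206]
tcp_rot: [3.142, -0.0, -2.835]
wrist_force: [0.5, -0.7, -1.2]
gripper_width: 0.334
```

>>> jog_arm --pt "0 0 -0.02 0 33" --pt "0 0 -0.02 0 33" --pt "0 0 -0.02 0 33" --pt "0 0 -0.02 0 33" --pt "0 0 0 0 33"

```text
t: 19.05
eef_pos: [0.492, -0.1869, 0.1198]
tcp_rot: [3.142, -0.0, -2.835]
wrist_force: [-0.3, 0.2, -1.7]
gripper_width: 0.339
```

>>> jog_arm --pt "0 0 -0.02 0 33" --pt "0 0 -0.02 0 33" --pt "0 0 -0.02 0 33" --pt "0 0 -0.02 0 33" --pt "0 0 0 0 33"

```text
t: 19.55
eef_pos: [0.492, -0.1869, 0.119]
tcp_rot: [-3.142, 0.0, -2.835]
wrist_force: [0.4, 0.7, -1.0]
gripper_width: 0.332
```

>>> jog_arm --pt "0 0 -0.02 0 33" --pt "0 0 -0.02 0 33" --pt "0 0 -0.02 0 33" --pt "0 0 -0.02 0 33" --pt "0 0 0 0 33"

```text
t: 20.05
eef_pos: [0.492, -0.1869, 0.1182]
tcp_rot: [3.142, -0.0, -2.835]
wrist_force: [0.9, -0.3, -1.6]
gripper_width: 0.337
```

>>> jog_arm --pt "0 0 -0.02 0 33" --pt "0 0 -0.02 0 33" --pt "0 0 -0.03 0 33" --pt "0 0 -0.03 0 33" --pt "0 0 0 0 33"

```text
t: 20.55
eef_pos: [0.492, -0.1869, 0.1172]
tcp_rot: [3.142, -0.0, -2.835]
wrist_force: [0.3, -0.5, -1.3]
gripper_width: 0.334
```

```bash
python3 - <<'E'
from h import *
s,c=grab("wrist"); save(c,"w14"); print(s["eef_pos"],s["tcp_rot"],s["t"],s["gripper_width"],s["wrist_force"])
crop(c,265,190,40,55,11,"w14.png",2)
s,c=grab("side"); save(c,"s14");crop(c,325,290,30,35,18,"s14.png",1.2)
E
python3 rd.py
```

```text
[ 0.49200639 -0.18691406  0.11717708] [ 3.14157634e+00 -3.89504787e-05 -2.83536754e+00] 20.55 0.33358206645314886 [ 0.30736129 -0.52506815 -1.33378057]
0.3343 0.0016 [-0.43 -0.05 -0.85] [ 0.492  -0.1869  0.1172] 20.85
```

View pics/w14.png

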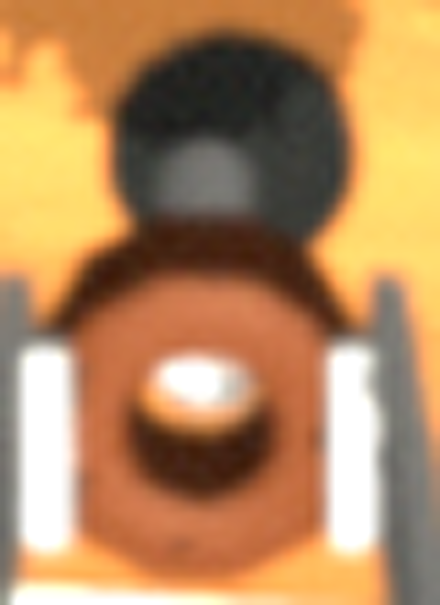

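View pics/s14.png

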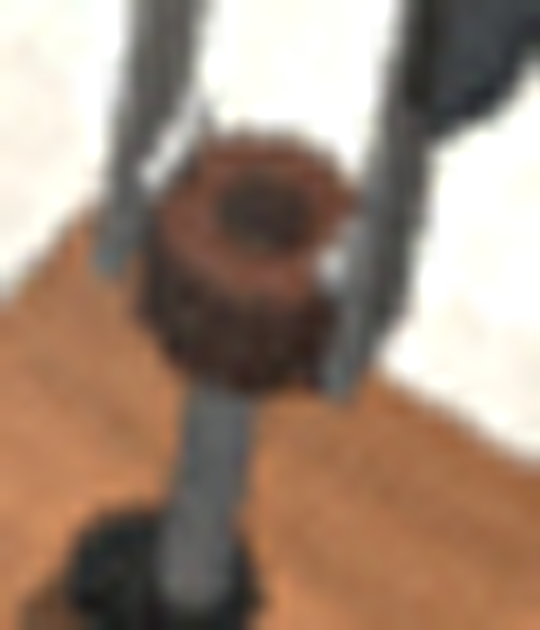

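>>> jog_arm --pt "0 0 -0.05 0 33" --pt "0 0 -0.05 0 33" --pt "0 0 -0.05 0 33" --pt "0 0 -0.05 0 33" --pt "0 0 0 0 33"

```text
t: 21.4
eef_pos: [0.492, -0.1869, 0.1151]
tcp_rot: [3.142, -0.0, -2.835]
wrist_force: [-0.4, 0.3, -0.6]
gripper_width: 0.336
```

>>> jog_arm --pt "0 0 -0.06 0 33" --pt "0 0 -0.08 0 33" --pt "0 0 -0.08 0 33" --pt "0 0 -0.08 0 33" --pt "0 0 0 0 33"

```text
t: 21.9
eef_pos: [0.492, -0.1869, 0.1121]
tcp_rot: [3.141, -0.0, -2.835]
wrist_force: [0.0, 0.1, -0.7]
gripper_width: 0.336
```

>>> jog_arm --pt "0 0 -0.1 0 33" --pt "0 0 -0.1 0 33" --pt "0 0 -0.1 0 33" --pt "0 0 -0.1 0 33" --pt "0 0 0 0 33"

```text
t: 22.4
eef_pos: [0.4919, -0.1869, 0.108]
tcp_rot: [3.141, -0.0, -2.835]
wrist_force: [-0.3, -0.1, -0.8]
gripper_width: 0.337
```

```bash
python3 - <<'E'
from h import *
s,c=grab("wrist"); save(c,"w15"); print(s["eef_pos"],s["tcp_rot"],s["t"],s["gripper_width"],s["wrist_force"],s["torque"])
crop(c,265,190,40,55,11,"w15.png",2)
E
python3 rd.py
```

```text
[ 0.49192435 -0.18688682  0.10804699] [ 3.14139981e+00 -1.95448178e-04 -2.83541819e+00] 22.4 0.3372032187097654 [-0.32429286 -0.09161708 -0.8174251 ] [0.11809205 0.01834269 0.00506775]
0.3341 0.0018 [-0.22 -0.4  -1.11] [ 0.492  -0.1869  0.1082] 22.65
```

View pics/w15.png

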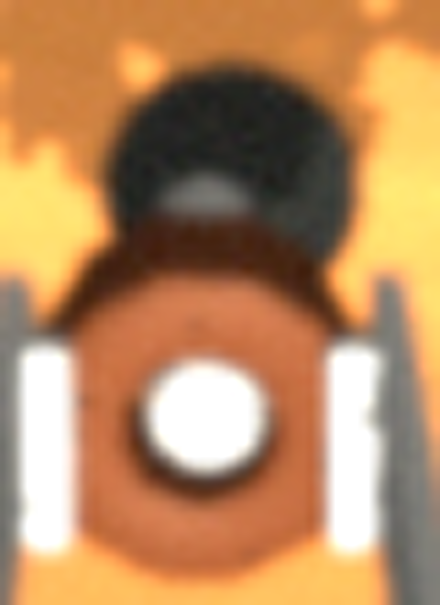

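>>> jog_arm --pt "-0.03 0.03 0 0 33" --pt "0 0 -0.15 0 33" --pt "0 0 -0.2 0 33" --pt "0 0 -0.2 0 33" --pt "0 0 -0.2 0 33"

```text
t: 23.2
eef_pos: [0.4917, -0.1866, 0.1005]
tcp_rot: [3.141, -0.0, -2.835]
wrist_force: [-0.5, 0.5, -1.1]
gripper_width: 0.333
```

>>> jog_arm --pt "0 0 -0.2 0 33" --pt "0 0 -0.2 0 33" --pt "0 0 -0.2 0 33" --pt "0 0 -0.2 0 33" --pt "0 0 -0.1 0 33"

```text
t: 23.7
eef_pos: [0.4916, -0.1866, 0.0915]
tcp_rot: [3.141, -0.0, -2.835]
wrist_force: [0.0, 0.0, -1.3]
gripper_width: 0.338
```

>>> jog_arm --pt "0 0 -0.2 0 33" --pt "0 0 -0.2 0 33" --pt "0 0 -0.2 0 33" --pt "0 0 -0.15 0 33" --pt "0 0 0 0 33"

```text
t: 24.2
eef_pos: [0.4916, -0.1866, 0.084]
tcp_rot: [3.141, -0.0, -2.835]
wrist_force: [-0.3, -1.0, -1.0]
gripper_width: 0.337
```

```bash
python3 rd.py
```

```text
0.3359 0.0014 [ 0.07  0.01 -0.88] [ 0.4918 -0.1866  0.0843] 24.4
```

>>> jog_arm --pt "0 0 -0.08 0 33" --pt "0 0 -0.08 0 33" --pt "0 0 -0.08 0 33" --pt "0 0 -0.06 0 33" --pt "0 0 0 0 33"

```text
t: 24.95
eef_pos: [0.4916, -0.1866, 0.0811]
tcp_rot: [3.141, -0.0, -2.835]
wrist_force: [-0.3, -0.3, -0.4]
gripper_width: 0.333
```

>>> jog_arm --pt "0 0 -0.02 0 33" --pt "0 0 -0.02 0 33" --pt "0 0 -0.02 0 33" --pt "0 0 -0.02 0 33" --pt "0 0 0 0 33"

```text
t: 25.45
eef_pos: [0.4917, -0.1866, 0.0804]
tcp_rot: [-3.142, -0.0, -2.835]
wrist_force: [-0.1, -0.3, -0.8]
gripper_width: 0.337
```

```bash
python3 rd.py
```

```text
0.3366 0.0018 [-0.2  -0.11 -0.69] [ 0.4917 -0.1866  0.0804] 25.65
```

>>> jog_arm --pt "0 0 -0.02 0 33" --pt "0 0 -0.01 0 33" --pt "0 0 -0.01 0 33" --pt "0 0 -0.01 0 33" --pt "0 0 0 0 33"

```text
t: 26.2
eef_pos: [0.4917, -0.1866, 0.0799]
tcp_rot: [-3.142, 0.0, -2.835]
wrist_force: [-0.1, -0.4, -0.2]
gripper_width: 0.331
```

```bash
python3 rd.py
```

```text
0.3345 0.0018 [-0.31  0.04  0.11] [ 0.4917 -0.1866  0.0799] 26.4
```

>>> jog_arm --pt "0 0 -0.01 0 33" --pt "0 0 -0.01 0 33" --pt "0 0 0 0 33" --pt "0 0 0 0 33" --pt "0 0 0 0 33"

```text
t: 26.95
eef_pos: [0.4918, -0.1866, 0.0798]
tcp_rot: [-3.141, 0.0, -2.835]
wrist_force: [-0.9, 0.0, 3.2]
gripper_width: 0.333
```

```bash
python3 rd.py; python3 - <<'E'
from h import *
s,c=grab("side"); save(c,"s16");crop(c,300,280,70,60,11,"s16.png",1.2)
E
```

```text
0.3351 0.0015 [-0.59  0.53  3.42] [ 0.4917 -0.1866  0.0797] 27.15
```

View pics/s16.png

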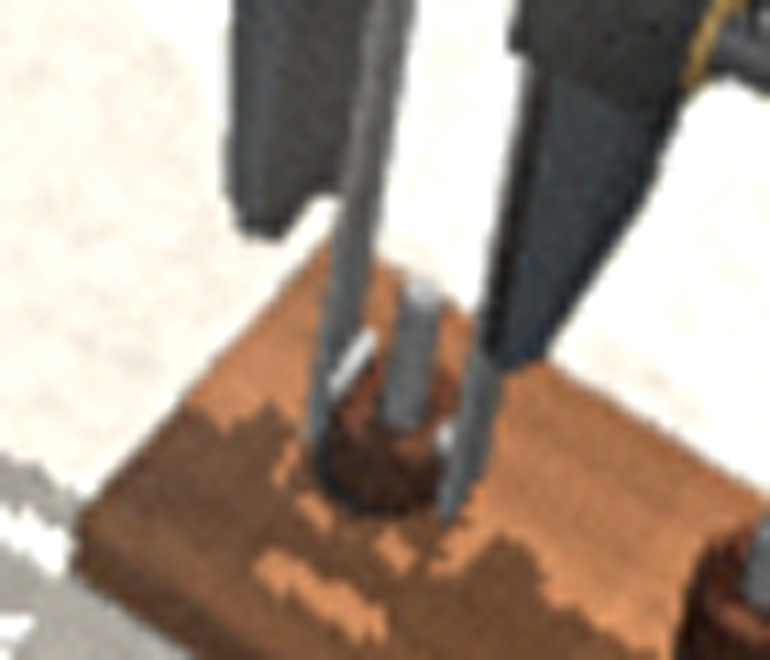

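>>> jog_arm --pt "0 0 0 0 33.5" --pt "0 0 0 0 34" --pt "0 0 0 0 35" --pt "0 0 0 0 36" --pt "0 0 0 0 37"

```text
t: 27.75
eef_pos: [0.4917, -0.1866, 0.0797]
tcp_rot: [3.142, -0.0, -2.835]
wrist_force: [0.3, 0.5, -1.3]
gripper_width: 0.368
```

>>> jog_arm --pt "0 0 0 0 37" --pt "0 0 0 0 37" --pt "0 0 0 0 37" --pt "0 0 0.05 0 37" --pt "0 0 0.1 0 37"

```text
t: 28.25
eef_pos: [0.4917, -0.1866, 0.0812]
tcp_rot: [3.142, -0.0, -2.835]
wrist_force: [0.3, -0.1, -1.2]
gripper_width: 0.365
```

```bash
python3 - <<'E'
from h import *
s,c=grab("wrist"); save(c,"w17"); print(s["eef_pos"],s["tcp_rot"],s["t"],s["gripper_width"],s["wrist_force"])
crop(c,235,185,100,75,8,"w17.png",1.8)
s,c=grab("side"); save(c,"s17");crop(c,300,280,70,60,11,"s17.png",1.2)
E
```

```text
[ 0.49167428 -0.18660425  0.08123262] [ 3.14152129e+00 -7.83548800e-05 -2.83538428e+00] 28.25 0.3651289572343956 [ 0.33572779 -0.10050267 -1.21400725]
```

View pics/w17.png

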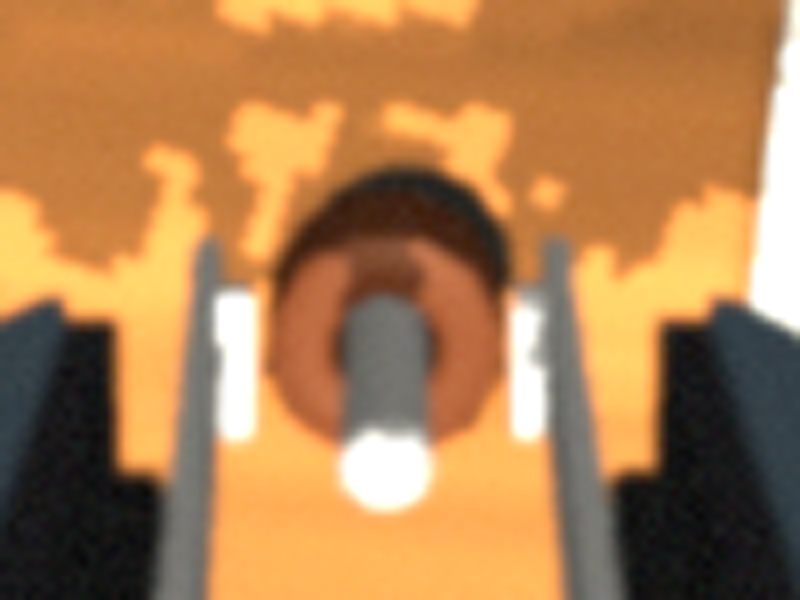

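View pics/s17.png

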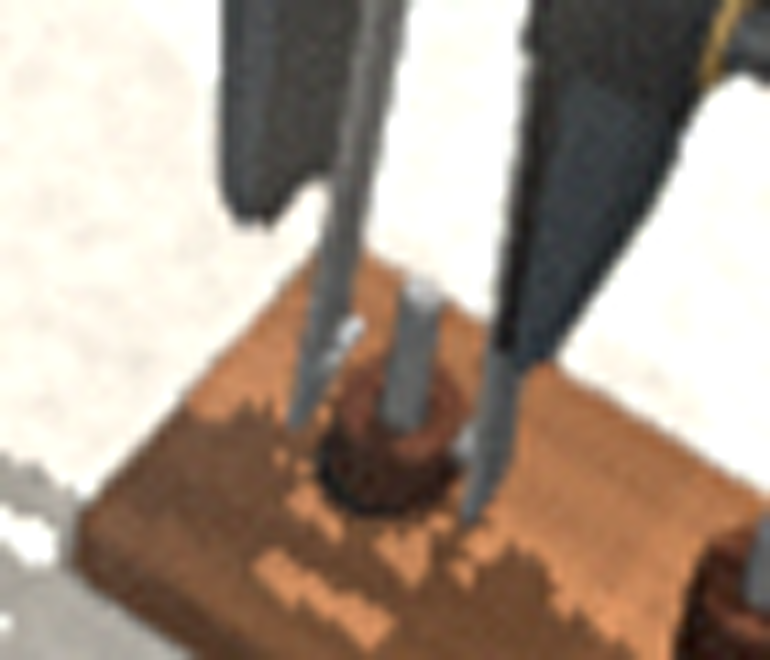

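>>> jog_arm --pt "0 0 0.8 0 37" --pt "0 0 1.5 0 37" --pt "0 0 2 0 37" --pt "0 0 1.7 0 37" --pt "0 0 0.9 0 37"

```text
t: 28.85
eef_pos: [0.4922, -0.1869, 0.152]
tcp_rot: [-3.14, 0.001, -2.835]
wrist_force: [-1.5, 0.6, -1.9]
gripper_width: 0.371
```

>>> jog_arm --pt "0.5 1.2 0 0 37" --pt "1 2.3 0 0 37" --pt "1.2 2.7 0 0 37" --pt "1.2 2.7 0 0 37" --pt "1.2 2.7 0 0 37"

```text
t: 29.35
eef_pos: [0.5428, -0.0687, 0.1494]
tcp_rot: [3.141, -0.001, -2.835]
wrist_force: [-0.7, 0.5, -0.7]
gripper_width: 0.372
```

>>> jog_arm --pt "1.2 2.7 0 0 37" --pt "1 2.3 0 0 37" --pt "0.6 1.4 0 0 37" --pt "0.15 0.4 0 0.002 37" --pt "0 0 0 0 37"

```text
t: 29.85
eef_pos: [0.572, -0.0024, 0.1498]
tcp_rot: [3.141, -0.001, -2.833]
wrist_force: [-1.0, -0.5, -0.3]
gripper_width: 0.375
```

>>> jog_arm --pt "0 0 -0.6 0 37" --pt "0 0 -0.6 0 37" --pt "0 0 0 0 37" --pt "0 0 0 0 37" --pt "0 0 0 0 37"

```text
t: 30.35
eef_pos: [0.5723, -0.0029, 0.1383]
tcp_rot: [-3.142, 0.0, -2.834]
wrist_force: [-1.2, 0.3, -1.7]
gripper_width: 0.373
```

```bash
python3 - <<'E'
from h import *
s,c=grab("wrist"); save(c,"w18"); print(s["eef_pos"],s["tcp_rot"],s["t"],s["gripper_width"],s["wrist_force"])
crop(c,215,160,130,97,6,"w18.png",1.6)
E
```

```text
[ 0.57226306 -0.00289827  0.13831065] [-3.14155369e+00  1.41228999e-04 -2.83380269e+00] 30.35 0.37332350450199914 [-1.20343366  0.32113573 -1.73647908]
```

View pics/w18.png

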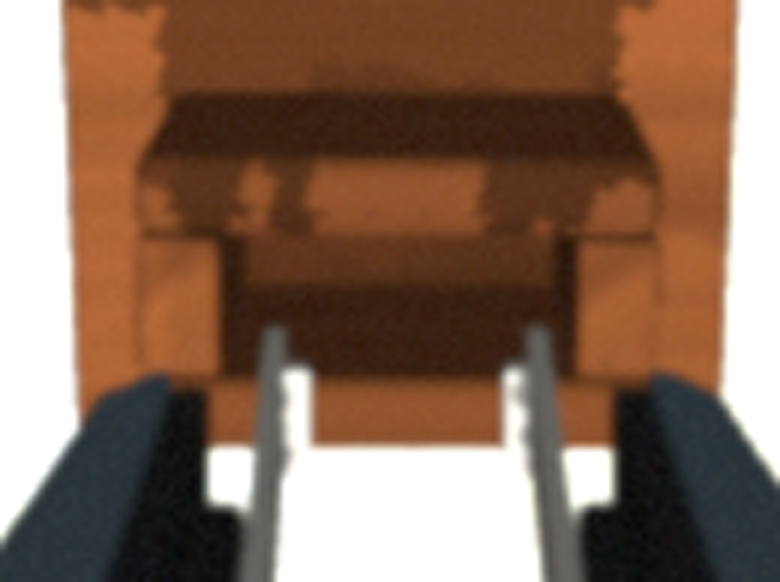

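>>> jog_arm --pt "0 0.04 -0.6 0 37" --pt "0 0 -1 0 37" --pt "0 0 -1 0 37" --pt "0 0 -1 0 37" --pt "0 0 -0.6 0 37"

```text
t: 30.9
eef_pos: [0.5717, -0.0021, 0.0948]
tcp_rot: [3.141, -0.001, -2.833]
wrist_force: [0.6, 0.2, -0.7]
gripper_width: 0.372
```

>>> jog_arm --pt "0 0 -0.8 0 37" --pt "0 0 -0.8 0 37" --pt "0 0 -0.8 0 37" --pt "0 0 -0.4 0 37" --pt "0 0 0 0 37"

```text
t: 31.4
eef_pos: [0.5719, -0.0022, 0.0676]
tcp_rot: [3.141, -0.001, -2.833]
wrist_force: [-0.1, 0.6, -0.3]
gripper_width: 0.37
```

```bash
python3 rd.py
```

```text
0.3699 0.0015 [ 0.03  0.45 -0.9 ] [ 0.5725 -0.0023  0.0685] 31.6
```

>>> jog_arm --pt "0 0 -0.05 0 37" --pt "0 0 -0.05 0 37" --pt "0 0 -0.05 0 37" --pt "0 0 -0.03 0 37" --pt "0 0 0 0 37"

```text
t: 32.15
eef_pos: [0.5722, -0.0022, 0.0664]
tcp_rot: [-3.142, 0.0, -2.833]
wrist_force: [1.0, -0.6, -0.8]
gripper_width: 0.37
```

```bash
python3 rd.py
```

```text
0.3711 0.0018 [-0.01 -0.3  -0.96] [ 0.5722 -0.0022  0.0664] 32.35
```

>>> jog_arm --pt "0 0 -0.01 0 37" --pt "0 0 -0.01 0 37" --pt "0 0 -0.01 0 37" --pt "0 0 0 0 37" --pt "0 0 0 0 37"

```text
t: 32.9
eef_pos: [0.5723, -0.0022, 0.0662]
tcp_rot: [-3.141, 0.0, -2.833]
wrist_force: [-0.2, 0.9, 3.4]
gripper_width: 0.367
```

```bash
python3 rd.py
```

```text
0.3687 0.0028 [ 0.04 -0.11  3.53] [ 0.5723 -0.0022  0.0662] 33.1
```

On the slot floor (about +4 N). Now I'll open slowly and back off.

>>> jog_arm --pt "0 0 0 0 38" --pt "0 0 0 0 39" --pt "0 0 0 0 40" --pt "0 0 0 0 42" --pt "0 0 0 0 45"

```text
t: 33.65
eef_pos: [0.5721, -0.0022, 0.066]
tcp_rot: [3.141, -0.0, -2.833]
wrist_force: [-0.5, -0.2, -0.1]
gripper_width: 0.449
```

>>> jog_arm --pt "0 0 0 0 55" --pt "0 0 0 0 65" --pt "0 0 0 0 75" --pt "0 0 0 0 80" --pt "0 0 0 0 80"

```text
t: 34.15
eef_pos: [0.5722, -0.0022, 0.0661]
tcp_rot: [3.142, 0.0, -2.833]
wrist_force: [0.2, -0.8, 0.5]
gripper_width: 0.8
```

```bash
python3 - <<'E'
from h import *
s,c=grab("wrist"); save(c,"w19"); print(s["eef_pos"],s["tcp_rot"],s["t"],s["gripper_width"],s["wrist_force"])
crop(c,0,0,560,420,1.4,"w19.png",1.3)
E
```

```text
[ 0.57222659 -0.00220299  0.06611809] [ 3.14158497e+00  2.32927299e-05 -2.83338474e+00] 34.15 0.7995461364151292 [ 0.19958542 -0.77123332  0.51868427]
```

View pics/w19.png

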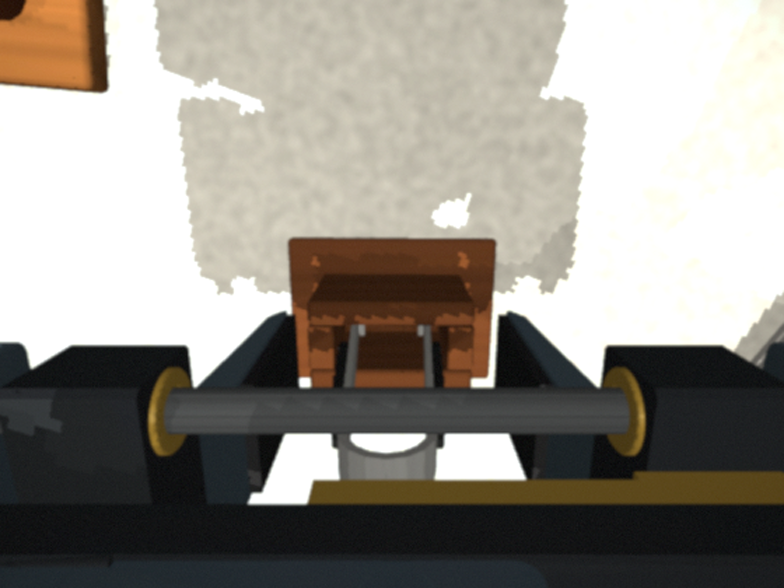

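>>> jog_arm --pt "0 0 1 0 80" --pt "0 0 3 0 80" --pt "0 0 4 0 80" --pt "0 0 4 0 80" --pt "0 0 3 0 80"

```text
t: 34.7
eef_pos: [0.5725, -0.0022, 0.2194]
tcp_rot: [-3.141, 0.002, -2.833]
wrist_force: [0.3, -0.4, 0.5]
gripper_width: 0.801
```

>>> jog_arm --pt "1 0 1 0 80" --pt "3 2 0 0 80" --pt "3 2 0 0 80" --pt "2 1 0 0 80" --pt "0 0 0 0 80"

```text
t: 35.2
eef_pos: [0.6641, 0.0491, 0.2264]
tcp_rot: [-3.141, 0.001, -2.832]
wrist_force: [-0.5, 0.2, 0.2]
gripper_width: 0.799
```

```bash
python3 - <<'E'
from h import *
s,c=grab("wrist"); print(s["eef_pos"],s["t"],s["gripper_width"],s["wrist_force"])
crop(c,0,0,560,420,1.4,"w20.png",1.2)
s,c=grab("side"); crop(c,180,150,220,225,2.6,"s20.png",1.2)
s,c=grab("top"); crop(c,345,180,100,75,8,"t20.png",2.2)
E
```

```text
[0.66405108 0.04913705 0.22644226] 35.2 0.7994800529526536 [-0.50328194  0.17429868  0.19050759]
```

View pics/w20.png

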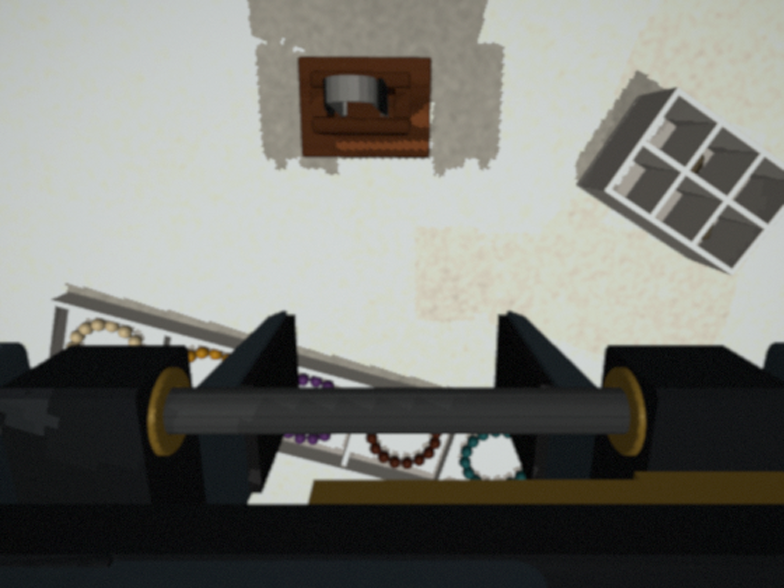

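View pics/s20.png

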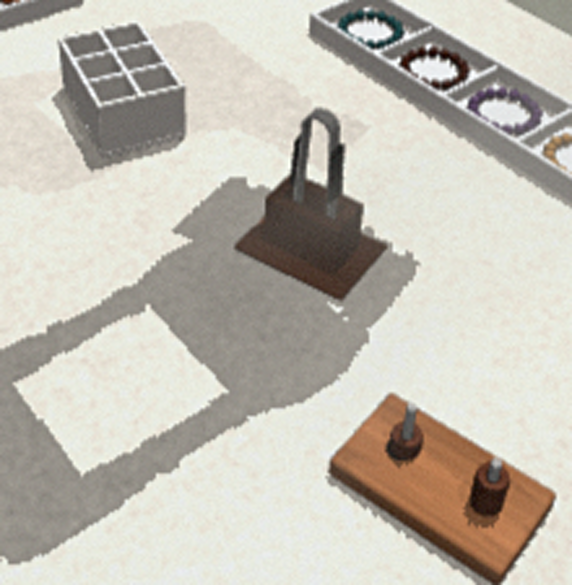

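View pics/t20.png

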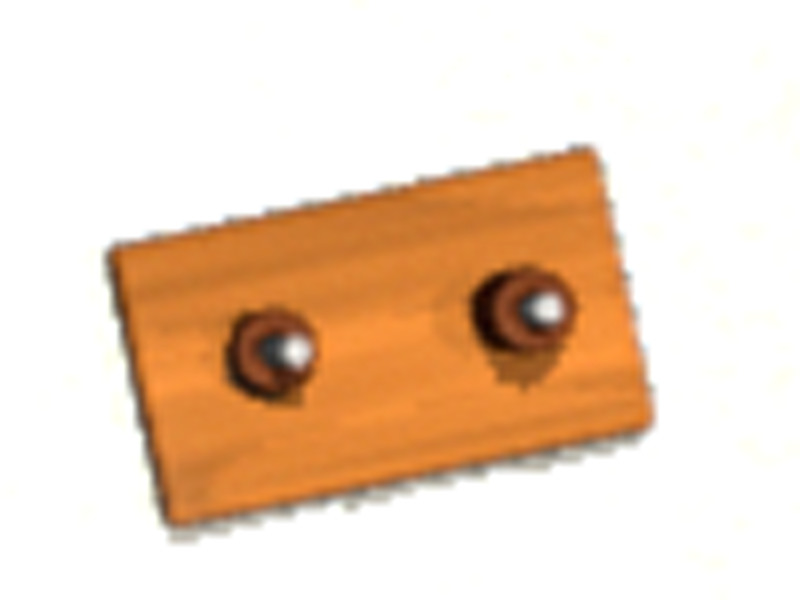

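```bash
python3 -c "
from plant import workorder; print(workorder.sign_off())"
```

```text
the job is handed in; nothing more can be done
None
```

The job is handed in at about 35 s. The stone ring is on the bare post, down on the wooden foot, and the tongs are back upright in their rest.

- **Ring pick-up:** I took the tongs out of the rest and lowered them into the ring's cell part-squeezed. I closed them slowly until they stopped on the ring, then lifted it level. The robot's fingers never touched it. While finding the grip I briefly commanded a squeeze about 0.7 mm tighter on the panels (32.2 against 33 %) than the one I carried the ring with.
- **Post and foot:** I lined the bore up by wrist camera, so it needed no searching by feel. It slid down with no side force above noise. The ring touched the wood with about 4 N, and I opened the tongs only then.
- **Last checks:** Pictures after letting go show the ring flat round the post, the other two rings where they were, and the tongs upright with nothing touching them. No check failed.
- **Not checked:**
  - The grip force on the ring can't be read directly; I judged it from where the fingers stalled.
  - I didn't take a close final picture of the cube and disc beads, but I never entered their cells.
- **Cameras:** The top and wrist cameras disagreed by 1.5–2.5 mm. I went by the wrist camera, measuring the tongs or ring and the target in the same view.

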